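# Change the bottles on a soil shaker

## Task

The soil shaker has finished its run: flip its hold-down frame up and over until it rests open by itself, stand every bottle that is on the shaker upright in a free place in the yellow crate, and stand each capped bottle from the bench mat upright in a shaker cell; bottles without caps stay on the mat. Then swing the frame back over the bottles, lowering it all the way without letting it drop, and press the start button right down. Leave the tins and the uncapped bottles where they are.

Things in the scene. Friction and masses are not known exactly. Their poses are not given: they have to be found in the camera images.
- shaker: Bench shaker, fixed: white housing 250 x 240 mm, aluminium deck 66 mm above the bench with 2 x 2 cells fenced by rails 22 mm high. Origin: on the bench under the middle of the cells; x points from its front to its rear, y to its left. The frame's hinge axis runs along y at x = 100 mm, 168 mm high, between posts at y = +-107 mm. Control box 92 mm high at y = -132 to -202 mm.
- cell1 (a point): Centre of the front left cell of the shaker, on the deck (66 mm above the bench). A bottle stands flat in the cell, anywhere within the rails: 65 mm along the shaker's x, 91 mm along its y.
- cell2 (a point): Centre of the front right cell of the shaker, on the deck (66 mm above the bench). A bottle stands flat in the cell, anywhere within the rails: 65 mm along the shaker's x, 91 mm along its y.
- cell3 (a point): Centre of the rear left cell of the shaker, on the deck (66 mm above the bench). A bottle stands flat in the cell, anywhere within the rails: 65 mm along the shaker's x, 91 mm along its y.
- cell4 (a point): Centre of the rear right cell of the shaker, on the deck (66 mm above the bench). A bottle stands flat in the cell, anywhere within the rails: 65 mm along the shaker's x, 91 mm along its y.
- hold_down (a joint): Angle (rad) of the hinged steel hold-down frame: 0 = level, shut over the bottles (3 mm above the caps); grows as its front swings up and back; it rests on its stop at 1.8. It weighs 0.35 kg, reaches 175 mm from the hinge, and the hinge is nearly free: gravity shuts it below about 1.6 and holds it open beyond.
- bar_mid (a point): Middle of the frame's front bar, on its axis: round steel bar 10 mm thick, 196 mm long, parallel to the hinge, 175 mm from it; 168 mm high when shut and 40 mm in front of the front cells' centres. Free space before it and, at its middle, 40 mm between the bottles behind. Side arms at its ends; rubber-faced crossbars 40 and 110 mm from it towards the hinge.
- start (a joint): Travel of the start button, m: 0 released, 0.006 fully pressed (about 5 N); springs back.
- start_top (a point): Middle of the top of the white round start button (30 mm diameter) on top of the shaker's control box, at its front end; pressed straight down. The grey dial and display behind it are not used.
- crate: Yellow perforated open crate, fixed, 240 x 240 mm, walls 45 mm high and 6 mm thick, floor 6 mm thick. Origin: centre of its underside on the bench; sides along its x and y. It has four places, at about +-56 mm in x and y; one or two of them hold a tin.
- mat: Flat bench mat, fixed, 300 x 220 x 3 mm, on which the waiting bottles stand, at least 85 mm apart. Origin: centre of its underside; long side along its x. Crate and mat stand on either side of the shaker, which on which side varies.
- shaken1: Capped wide-mouth plastic sample bottle with soil in it: white straight body 56 mm diameter up to 57 mm height, short shoulder, ribbed grey screw cap 47 mm diameter from 68 to 90 mm height; about 0.22 kg. Origin: centre of its underside; z up along the bottle. On the shaker at the start: already shaken. One or two of these four are there.
- shaken2: Capped wide-mouth plastic sample bottle with soil in it: white straight body 56 mm diameter up to 57 mm height, short shoulder, ribbed grey screw cap 47 mm diameter from 68 to 90 mm height; about 0.22 kg. Origin: centre of its underside; z up along the bottle. On the shaker at the start: already shaken. One or two of these four are there.
- shaken3: Capped wide-mouth plastic sample bottle with soil in it: white straight body 56 mm diameter up to 57 mm height, short shoulder, ribbed grey screw cap 47 mm diameter from 68 to 90 mm height; about 0.22 kg. Origin: centre of its underside; z up along the bottle. On the shaker at the start: already shaken. One or two of these four are there.
- shaken4: Capped wide-mouth plastic sample bottle with soil in it: white straight body 56 mm diameter up to 57 mm height, short shoulder, ribbed grey screw cap 47 mm diameter from 68 to 90 mm height; about 0.22 kg. Origin: centre of its underside; z up along the bottle. On the shaker at the start: already shaken. One or two of these four are there.
- waiting1: Capped wide-mouth plastic sample bottle with soil in it: white straight body 56 mm diameter up to 57 mm height, short shoulder, ribbed grey screw cap 47 mm diameter from 68 to 90 mm height; about 0.22 kg. Origin: centre of its underside; z up along the bottle. On the bench mat at the start: waiting to be shaken. Two or three of these are there.
- waiting2: Capped wide-mouth plastic sample bottle with soil in it: white straight body 56 mm diameter up to 57 mm height, short shoulder, ribbed grey screw cap 47 mm diameter from 68 to 90 mm height; about 0.22 kg. Origin: centre of its underside; z up along the bottle. On the bench mat at the start: waiting to be shaken. Two or three of these are there.
- waiting3: Capped wide-mouth plastic sample bottle with soil in it: white straight body 56 mm diameter up to 57 mm height, short shoulder, ribbed grey screw cap 47 mm diameter from 68 to 90 mm height; about 0.22 kg. Origin: centre of its underside; z up along the bottle. On the bench mat at the start: waiting to be shaken. Two or three of these are there.
- uncapped1: Empty bottle like the others but without a cap (open threaded neck 41 mm diameter, 78 mm high in all, 0.12 kg), standing on the mat among the waiting ones. Not to be shaken. Origin: centre of its underside.
- uncapped2: Empty bottle like the others but without a cap (open threaded neck 41 mm diameter, 78 mm high in all, 0.12 kg), standing on the mat among the waiting ones. Not to be shaken. Origin: centre of its underside.
- tin1: Flat round aluminium soil tin with lid, 66 mm diameter, 42 mm high, standing in the crate; not part of the job. One or two of the three are there. Origin: centre of its underside.
- tin2: Flat round aluminium soil tin with lid, 66 mm diameter, 42 mm high, standing in the crate; not part of the job. One or two of the three are there. Origin: centre of its underside.
- tin3: Flat round aluminium soil tin with lid, 66 mm diameter, 42 mm high, standing in the crate; not part of the job. One or two of the three are there. Origin: centre of its underside.
Things that resemble listed ones, but are neither listed nor needed, are in the scene too. Leave any red look-alike of the waiting2 alone.

How it is judged:
On the way, in this order (a step that is already met when the one before it is completed fails the run):
1. the hold-down frame rests open past its balance point, with the robot not touching it (value of joint hold_down above 1.7 rad and contact force between each of the fingers, the arm and hold_down below 0.1 N), for 0.5 s.
2. with the frame open, every shaken bottle stands in the crate and every waiting capped bottle stands in a shaker cell (value of joint hold_down above 1.6 rad and x of shaken1 in the frame of crate between -0.1 and 0.1 m and y of shaken1 in the frame of crate between -0.1 and 0.1 m and z of shaken1 in the frame of crate between 0 and 0.013 m and angle between each of shaken1, shaken2, shaken3, shaken4, waiting1, waiting2, waiting3's own z axis and vertical below 0.12 rad and x of shaken2 in the frame of crate between -0.1 and 0.1 m and y of shaken2 in the frame of crate between -0.1 and 0.1 m and z of shaken2 in the frame of crate between 0 and 0.013 m and x of shaken3 in the frame of crate between -0.1 and 0.1 m and y of shaken3 in the frame of crate between -0.1 and 0.1 m and z of shaken3 in the frame of crate between 0 and 0.013 m and x of shaken4 in the frame of crate between -0.1 and 0.1 m and y of shaken4 in the frame of crate between -0.1 and 0.1 m and z of shaken4 in the frame of crate between 0 and 0.013 m and (horizontal distance between waiting1 and cell1 below 0.026 m or horizontal distance between waiting1 and cell2 below 0.026 m or horizontal distance between waiting1 and cell3 below 0.026 m or horizontal distance between waiting1 and cell4 below 0.026 m) and z of waiting1 in the frame of cell1 between -0.006 and 0.006 m and (horizontal distance between waiting2 and cell1 below 0.026 m or horizontal distance between waiting2 and cell2 below 0.026 m or horizontal distance between waiting2 and cell3 below 0.026 m or horizontal distance between waiting2 and cell4 below 0.026 m) and z of waiting2 in the frame of cell1 between -0.006 and 0.006 m and (horizontal distance between waiting3 and cell1 below 0.026 m or horizontal distance between waiting3 and cell2 below 0.026 m or horizontal distance between waiting3 and cell3 below 0.026 m or horizontal distance between waiting3 and cell4 below 0.026 m) and z of waiting3 in the frame of cell1 between -0.006 and 0.006 m), for 0.3 s.
3. the frame is down over the bottles (value of joint hold_down below 0.06 rad), for 0.3 s.
4. the start button is pressed right down with the frame down (value of joint start above 0.0045 m and value of joint hold_down below 0.06 rad), for 0.04 s.
At the end, for the whole second after the job is handed in: Shaken bottles upright (7 degrees) on the crate floor, waiting capped bottles upright and flat in shaker cells, at rest; frame down (under 0.06 rad), button pressed 4.5 mm and released; uncapped bottles and tins within 50 mm of their start and not tipped (x of shaken1 in the frame of crate between -0.1 and 0.1 m and y of shaken1 in the frame of crate between -0.1 and 0.1 m and z of shaken1 in the frame of crate between 0 and 0.013 m and angle between each of shaken1, shaken2, shaken3, shaken4, waiting1, waiting2, waiting3's own z axis and vertical below 0.12 rad and x of shaken2 in the frame of crate between -0.1 and 0.1 m and y of shaken2 in the frame of crate between -0.1 and 0.1 m and z of shaken2 in the frame of crate between 0 and 0.013 m and x of shaken3 in the frame of crate between -0.1 and 0.1 m and y of shaken3 in the frame of crate between -0.1 and 0.1 m and z of shaken3 in the frame of crate between 0 and 0.013 m and x of shaken4 in the frame of crate between -0.1 and 0.1 m and y of shaken4 in the frame of crate between -0.1 and 0.1 m and z of shaken4 in the frame of crate between 0 and 0.013 m and (horizontal distance between waiting1 and cell1 below 0.026 m or horizontal distance between waiting1 and cell2 below 0.026 m or horizontal distance between waiting1 and cell3 below 0.026 m or horizontal distance between waiting1 and cell4 below 0.026 m) and z of waiting1 in the frame of cell1 between -0.006 and 0.006 m and (horizontal distance between waiting2 and cell1 below 0.026 m or horizontal distance between waiting2 and cell2 below 0.026 m or horizontal distance between waiting2 and cell3 below 0.026 m or horizontal distance between waiting2 and cell4 below 0.026 m) and z of waiting2 in the frame of cell1 between -0.006 and 0.006 m and (horizontal distance between waiting3 and cell1 below 0.026 m or horizontal distance between waiting3 and cell2 below 0.026 m or horizontal distance between waiting3 and cell3 below 0.026 m or horizontal distance between waiting3 and cell4 below 0.026 m) and z of waiting3 in the frame of cell1 between -0.006 and 0.006 m and linear speed of each of shaken1, shaken2, shaken3, shaken4, waiting1, waiting2, waiting3 below 0.05 m/s and value of joint hold_down below 0.06 rad and value of joint start below 0.002 m and distance of each of uncapped1, uncapped2, tin1, tin2, tin3 from where it was at the start of the episode below 0.05 m and angle between each of uncapped1, uncapped2, tin1, tin2, tin3's own z axis and vertical below 0.15 rad); the robot touches nothing.
It fails at once if the frame is dropped: it swings shut faster than 4 rad/s (velocity of joint hold_down below -4 rad/s).
It fails at once if an uncapped bottle or a tin is knocked over (angle between any of uncapped1, uncapped2, tin1, tin2, tin3's own z axis and vertical above 0.6 rad).
It fails at once if an uncapped bottle or a tin is moved more than 80 mm (distance of any of uncapped1, uncapped2, tin1, tin2, tin3 from where it was at the start of the episode above 0.08 m).
Of shaken1, shaken2, shaken3, shaken4 only 1 to 2 are there at a start; the rules pass over those that are not, and their reading is None.
Of waiting1, waiting2, waiting3 only 2 to 3 are there at a start; the rules pass over those that are not, and their reading is None.
Of tin1, tin2, tin3 only 1 to 2 are there at a start; the rules pass over those that are not, and their reading is None.
At some moment in a run one of waiting1, waiting2, waiting3 may be knocked a few centimetres aside while the robot is not near it.
It also fails if it takes over 210 s, if anything falls off the work surface, if the arm or the gripper's body presses on something with over 40 N, if the wrist force passes 120 N, or if a joint passes its speed limit or range.

## Robot

A 7-joint arm with a two-finger parallel gripper is mounted at the origin on the work surface. World frame = base frame: x ahead of the robot, y to its left, z up, the work surface at z = 0. Lengths are in m, angles in rad, forces in N, time in s.
With the tool pointing down it reaches from about 0.4 to 0.85 m from the base axis. Payload 10.4 kg.
Tool frame: the origin (TCP) lies between the finger pads; the fingertips stand 25 mm ahead of it and the grasp point (between the pads) lies 6 mm ahead of it; x points along the fingers, y is the direction in which the jaws open and shut, and the axes are right-handed (so a half turn about x gives the same grasp; the last joint's range is limited). The gripper opens to 87 mm and grips with 3 to 60 N. Pads are 19 mm wide; open, the fingers measure 117 mm over their backs; the gripper's body (75 mm by 190 mm) begins 51 mm behind the grasp point.
Start: joints at [-1.126, 0.332, -0.065, 1.46, 0.022, 1.35, -0.088], TCP at [0.282, 0.558, 0.248] pointing down, gripper open.
Joint ranges: [-2.6, 2.6], [-0.5, 2.12], [-1.47, 1.34], [0.16, 2.42], [-1.27, 4.41], [0.06, 2.06], [-2.6, 2.6]. Speed limits (rad/s): [2.22, 2.22, 2.79, 2.79, 3.14, 3.14, 3.14].

## Interface

Orientations are given as a unit quaternion [x, y, z, w].
In Python, from bench import r gives the robot as it stands.
- The arm moves only by the shell command python3 -m pendant 'ROWS' [FORCE]. ROWS is JSON, a list of rows, each an object with "translation": the shift along the world's x, y, z in cm, a list of three; "angular": the turn, a rotation vector about the world's x, y, z in degrees, a list of three; "hand": the opening, from -1 (shut) to 1 (fully open). In form: [{"translation": [dx, dy, dz], "angular": [wx, wy, wz], "hand": hand}, ...]. A call has 1 to 20 rows; each row shifts and turns the commanded pose from where the row before left it; what a row does not reach is not made up. A row lasts 1/10 s, in which the tool goes at most 50 mm and 8.59 degrees, less where a joint would pass 70% of its speed; a pose out of reach is approached as far as the arm can. A call is refused whole if a number of a shift passes 5 or a number of a turn 8.59, either way. A call with a gripper value outside its range is refused whole. The fingers move at their own pace and stop on an object; FORCE is the grip in N (left out, the last holds). Time passes only in rows, so rows that do not move let the fingers close. It gives the time, the measured TCP pose, the force and the opening at its end, in the units of the state.
- r.read_state(): the state, without advancing time (a new reading comes with each control period).
- r.camera(name): name is "side" or "top"; returns the picture (384x512x3 uint8, red, green, blue); there is no depth.
- r.camera_info(name): a dict with "fx", "fy", "cx", "cy" (pixels), "rvec" (rotation vector, rad) and "tvec" (3), from world to camera coordinates, as OpenCV has them. Camera axes: x right, y down, z forward; pixel columns grow to the right and rows downward; lengths in m; the calibration is good to about 2 mm. A picture is of the moment at which its call begins. camera_info takes no time and is no camera call.
- r.close_job(): hands the job in, once; it reports no verdict.
Trained networks look in the newest picture that a camera, given by its name, has taken for a name from the list of things; names that differ only in an ending like _2 or _b are one class to them, and where a whole thing is asked for, a point or a joint stands for the part that bears it (a point fixed in the world has none). Each returns a list of dicts, best first, with "confidence" (0 to 1); they miss things now and then, are a little off and sometimes report something else, mostly with a low value. They report only what shows in the picture. A call takes as long as a camera call. They do not tell look-alikes from the thing itself.
- r.find_in(camera, name): "point" ([row, column] in pixels, amid what is visible of it).
- r.mark_of(camera, name): "point" ([row, column] in pixels: a listed point, or the origin of a listed thing).
The state is a dict: "time": time; "joint_positions": joint angles; "joint_vel": joint speeds; "joint_torque": joint torques, N m; "ee_pos": TCP position; "eef_rot": TCP orientation; "ft_force": force on the tool from outside, world axes, zero at the start; "torque": the same for the moment, N m; "width": finger opening in m.
Only numpy, scipy, OpenCV 4.12 (cv2) and the standard library are available. Lean on these libraries where they do the work, as an engineer would, in place of code of your own. Each camera call takes 0.05 s, during which the arm holds its last target.

## Working session

There is one attempt and no reset: what is moved stays moved. The work goes in short steps, Python scripts to look and compute and a shell command to move; the robot and the scene stay as the last step left them, time stands still between calls to the robot, and variables do not carry over. Pictures are saved under pics/ and viewed, and the job is handed in when it is done.

```bash
ls; mkdir -p pics
python3 - <<'E'
from bench import r
import cv2
s=r.read_state()
for k in ('time','ee_pos','eef_rot','ft_force','width'): print(k,s[k])
for c in('side','top'):
    cv2.imwrite(f'pics/{c}0.png',r.camera(c)[:,:,::-1]); print(r.camera_info(c))
E
```

```text
pics
time 0.0
ee_pos [0.28166971 0.55753071 0.2467585 ]
eef_rot [ 0.16339674  0.68794716 -0.16439069  0.68775425]
ft_force [ 0.84862814 -0.35217012  0.02992469]
width 0.08697168362817478
{'fx': 425.7630067513787, 'fy': 425.7630067513787, 'cx': 251.61362062768262, 'cy': 189.98363548602939, 'rvec': array([ 2.31795319, -0.17497838,  0.05390199]), 'tvec': array([-0.4432315 ,  0.19527373,  1.27911125])}
{'fx': 387.6363612687067, 'fy': 387.6363612687067, 'cx': 253.49939530526353, 'cy': 186.9581586969895, 'rvec': array([ 2.19219099, -2.14723202,  0.09119591]), 'tvec': array([0.0773886 , 0.46701369, 1.30090934])}
```

View pics/side0.png

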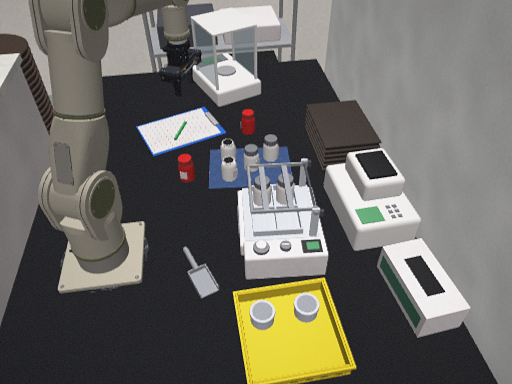

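View pics/top0.png

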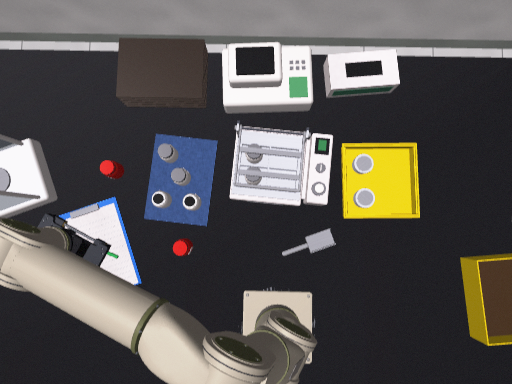

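```bash
cat > h.py <<'E'
from bench import r
import cv2, numpy as np
from scipy.spatial.transform import Rotation as R
def cam(c):
    i=r.camera_info(c); Rm=cv2.Rodrigues(np.array(i['rvec']))[0]
    K=np.array([[i['fx'],0,i['cx']],[0,i['fy'],i['cy']],[0,0,1.]])
    return K,Rm,np.array(i['tvec'])
def ray(c,p):  # p=[row,col]
    K,Rm,t=cam(c); d=Rm.T@np.linalg.inv(K)@np.array([p[1],p[0],1.]); return -Rm.T@t,d/np.linalg.norm(d)
def atz(c,p,z):
    o,d=ray(c,p); return o+d*(z-o[2])/d[2]
def tri(ps,pt):
    a,u=ray('side',ps); b,v=ray('top',pt)
    s=np.linalg.lstsq(np.stack([u,-v],1),b-a,rcond=None)[0]
    A=a+u*s[0];B=b+v*s[1]; return (A+B)/2,np.linalg.norm(A-B)
def proj(c,P):
    K,Rm,t=cam(c); q=K@(Rm@np.array(P)+t); return [q[1]/q[2],q[0]/q[2]]
def pic(c,name,box=None,k=1):
    im=r.camera(c)[:,:,::-1]
    if box: im=im[box[0]:box[1],box[2]:box[3]]
    cv2.imwrite(f'pics/{name}.png',cv2.resize(im,None,fx=k,fy=k,interpolation=cv2.INTER_CUBIC))
def st():
    s=r.read_state(); q=R.from_quat(s['eef_rot']).as_matrix()
    print('t',round(s['time'],2),'p',np.round(s['ee_pos'],4),'F',np.round(s['ft_force'],1),'w',round(s['width'],4)); print('x',q[:,0].round(3),'y',q[:,1].round(3)); print('j',np.round(s['joint_positions'],2))
E
python3 - <<'E'
from h import *
for n in ['cell1','cell2','cell3','cell4','bar_mid','start_top','shaker','crate','mat','waiting1','uncapped1','shaken1','tin1']:
    m={c:r.mark_of(c,n) for c in('side','top')}
    print(n)
    for c in m:
        for e in m[c][:5]: print('  ',c,np.round(e['point'],1),round(e['confidence'],2), atz(c,e['point'],{'c':.066,'b':.168,'s':.098 if n=='start_top' else 0,'t':.006}.get(n[0],0.003) if n not in('crate','shaker','mat') else 0).round(3))
    if m['side'] and m['top']:
        P,g=tri(m['side'][0]['point'],m['top'][0]['point']); print('   tri',P.round(4),round(g,4))
cv2.imwrite('pics/t1.png',cv2.resize(r.camera('top')[120:230,130:430,::-1],None,fx=2.6,fy=2.6,interpolation=cv2.INTER_CUBIC))
cv2.imwrite('pics/s1.png',cv2.resize(r.camera('side')[120:384,180:370,::-1],None,fx=2.2,fy=2.2,interpolation=cv2.INTER_CUBIC))
st()
E
```

```text
cell1
   side [198.4 261.3] 0.9 [0.494 0.098 0.066]
   side [199.1 282.3] 0.87 [0.559 0.084 0.066]
   side [224.8 262.5] 0.79 [ 0.48  -0.014  0.066]
   side [222.1 286.7] 0.67 [ 0.553 -0.014  0.066]
   top [179.2 275. ] 0.92 [0.488 0.016 0.066]
   top [175.9 251.8] 0.76 [0.498 0.093 0.066]
   top [161.5 285.3] 0.7 [ 0.548 -0.017  0.066]
   top [150.5 168.4] 0.61 [0.577 0.373 0.066]
   top [157.7 254.4] 0.59 [0.559 0.086 0.066]
   tri [0.4806 0.0196 0.1436] 0.002
cell2
   side [198.4 261.3] 0.9 [0.494 0.098 0.066]
   side [199.1 282.3] 0.87 [0.559 0.084 0.066]
   side [224.8 262.5] 0.79 [ 0.48  -0.014  0.066]
   side [222.1 286.7] 0.67 [ 0.553 -0.014  0.066]
   top [179.2 275. ] 0.92 [0.488 0.016 0.066]
   top [175.9 251.8] 0.76 [0.498 0.093 0.066]
   top [161.5 285.3] 0.7 [ 0.548 -0.017  0.066]
   top [150.5 168.4] 0.61 [0.577 0.373 0.066]
   top [157.7 254.4] 0.59 [0.559 0.086 0.066]
   tri [0.4806 0.0196 0.1436] 0.002
cell3
   side [198.4 261.3] 0.9 [0.494 0.098 0.066]
   side [199.1 282.3] 0.87 [0.559 0.084 0.066]
   side [224.8 262.5] 0.79 [ 0.48  -0.014  0.066]
   side [222.1 28
[... 2344 characters left out ...]
 [ 0.4197  0.4156 -0.104 ] 0.0137
shaken1
   side [200.2 262.3] 0.88 [0.507 0.156 0.   ]
   side [203.4 281.5] 0.74 [0.568 0.13  0.   ]
   side [242.9 261.1] 0.42 [ 0.473 -0.028  0.   ]
   top [153.8 254.7] 0.74 [0.584 0.086 0.   ]
   top [178.4 253.1] 0.43 [0.497 0.089 0.   ]
   tri [0.5318 0.0843 0.0785] 0.0747
tin1
   side [313.3 302.8] 0.87 [ 0.543 -0.285  0.006]
   side [319.3 261.1] 0.75 [ 0.432 -0.286  0.006]
   top [198.2 362.6] 0.63 [ 0.436 -0.289  0.006]
   top [163.7 360. ] 0.61 [ 0.555 -0.28   0.006]
   tri [ 0.4859 -0.2925  0.0269] 0.1046
t 1.5 p [0.2818 0.5579 0.2476] F [-0.4 -0.4 -0.2] w 0.0866
x [ 0.  0. -1.] y [0.451 0.893 0.   ]
j [-1.13  0.33 -0.06  1.46  0.02  1.35 -0.09]
```

View pics/t1.png

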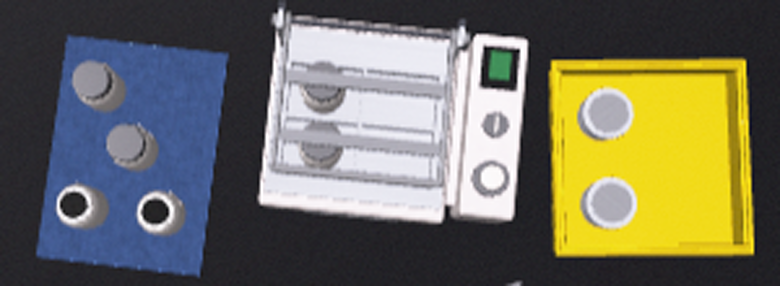

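View pics/s1.png

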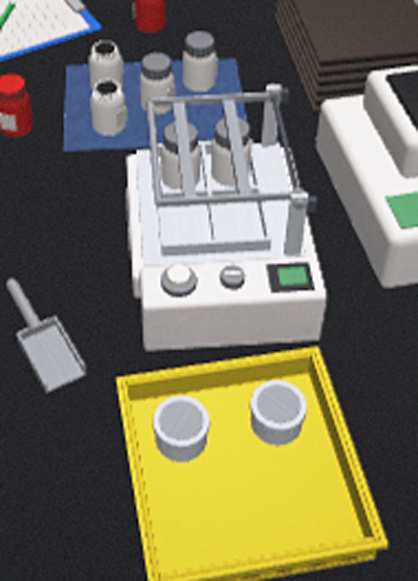

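Run:
```python
from h import *
T=lambda x,y:[120+y/2.6,130+x/2.6]
S=lambda x,y:[120+y/2.2,180+x/2.2]
def show(n,s,t,z):
    P,g=tri(S(*s),T(*t)); print(n,P.round(3),round(g,3),'top@z',atz('top',T(*t),z).round(3)[:2],'side@z',atz('side',S(*s),z).round(3)[:2])
show('barL',(152,103),(277,165),.168)
show('barR',(160,200),(441,182),.168)
show('hinL',(280,92),(280,20),.168)
show('hinR',(308,203),(462,36),.168)
show('btn',(179,272),(490,178),.098)
show('shRear',(232,135),(323,80),.156)
show('shFront',(180,135),(321,139),.156)
show('w rear',(199,43),(92,81),.093)
show('w front',(156,64),(126,145),.093)
show('unc L',(104,47),(75,204),.081)
show('unc R',(108,89),(156,211),.081)
show('tin r',(278,396),(607,113),.048)
show('tin f',(181,412),(609,203),.048)
show('crFL',(118,378),(556,253),.045)
show('crRL',(318,350),(552,62),.045)
show('crRR',(384,545),(748,61),.045)
show('crFR',(148,580),(752,255),.045)
for p in((65,37),(228,53),(200,275),(38,255)): print('mat',atz('top',T(*p),.003).round(3))
```

```text
barL [0.462 0.137 0.169] 0.001 top@z [0.461 0.137] side@z [0.463 0.138]
barR [ 0.445 -0.054  0.172] 0.001 top@z [ 0.445 -0.054] side@z [ 0.446 -0.05 ]
hinL [0.641 0.138 0.163] 0.01 top@z [0.634 0.138] side@z [0.644 0.133]
hinR [ 0.625 -0.079  0.162] 0.009 top@z [ 0.619 -0.077] side@z [ 0.627 -0.084]
btn [ 0.458 -0.12   0.11 ] 0.003 top@z [ 0.458 -0.122] side@z [ 0.461 -0.111]
shRear [0.568 0.086 0.139] 0.001 top@z [0.565 0.086] side@z [0.563 0.068]
shFront [0.495 0.087 0.149] 0.001 top@z [0.495 0.087] side@z [0.493 0.079]
w rear [0.573 0.379 0.083] 0.001 top@z [0.57  0.376] side@z [0.571 0.365]
w front [0.493 0.332 0.084] 0.004 top@z [0.49 0.33] side@z [0.493 0.321]
unc L [0.416 0.393 0.083] 0.001 top@z [0.416 0.394] side@z [0.417 0.396]
unc R [0.411 0.293 0.075] 0.003 top@z [0.409 0.292] side@z [0.412 0.286]
tin r [ 0.549 -0.278  0.056] 0.002 top@z [ 0.55  -0.281] side@z [ 0.552 -0.273]
tin f [ 0.434 -0.281  0.055] 0.003 top@z [ 0.433 -0.283] side@z [ 0.436 -0.277]
crFL [ 0.369 -0.216  0.042] 0.001 top@z [ 0.368 -0.215] side@z [ 0.369 -0.218]
crRL [ 0.618 -0.212  0.039] 0.001 top@z [ 0.616 -0.21 ] side@z [ 0.616 -0.216]
crRR [ 0.62  -0.463  0.049] 0.003 top@z [ 0.622 -0.464] side@z [ 0.619 -0.461]
crFR [ 0.371 -0.462  0.051] 0.001 top@z [ 0.371 -0.465] side@z [ 0.372 -0.46 ]
mat [0.646 0.437 0.003]
mat [0.628 0.216 0.003]
mat [0.33  0.244 0.003]
mat [0.352 0.46  0.003]
```

```bash
python3 -m pendant '[{"translation":[1.4,-4.3,0.2],"angular":[0,0,-8.5],"hand":-0.4},{"translation":[1.4,-4.3,0.2],"angular":[0,0,-8.5],"hand":-0.4},{"translation":[1.4,-4.3,0.2],"angular":[0,0,-8.5],"hand":-0.4},{"translation":[1.4,-4.3,0.2],"angular":[0,0,-8.5],"hand":-0.4},{"translation":[1.4,-4.3,0.2],"angular":[0,0,-8.5],"hand":-0.4},{"translation":[1.4,-4.3,0.2],"angular":[0,0,-8.5],"hand":-0.4},{"translation":[1.4,-4.3,0.2],"angular":[0,0,-8.5],"hand":-0.4},{"translation":[1.4,-4.3,0.2],"angular":[0,0,-8.5],"hand":-0.4},{"translation":[1.5,-4.3,0],"angular":[0,0,0],"hand":-0.4},{"translation":[1.5,-4.3,0],"angular":[0,0,0],"hand":-0.4},{"translation":[1.5,-4.3,0],"angular":[0,0,0],"hand":-0.4},{"translation":[1.5,-4.3,0],"angular":[0,0,0],"hand":-0.4},{"translation":[0,0,0],"angular":[0,0,0],"hand":-0.4},{"translation":[0,0,0],"angular":[0,0,0],"hand":-0.4},{"translation":[0,0,0],"angular":[0,0,0],"hand":-0.4}]' 20
python3 - <<'E'
from h import *
st()
pic('top','t2',(110,220,210,350),5)
pic('side','s2',(130,260,210,350),5)
E
```

```text
time: 3.0
ee_pos: [0.4536, 0.0429, 0.2636]
eef_rot: [0.52, 0.479, -0.52, 0.479]
ft_force: [0.8, -0.3, 0.3]
width: 0.0263
t 3.0 p [0.4536 0.0429 0.2636] F [ 0.8 -0.3  0.3] w 0.0263
x [-0.  0. -1.] y [ 0.997 -0.082 -0.   ]
j [-0.66 -0.08  0.45  1.88  0.04  1.34 -0.31]
```

View pics/t2.png

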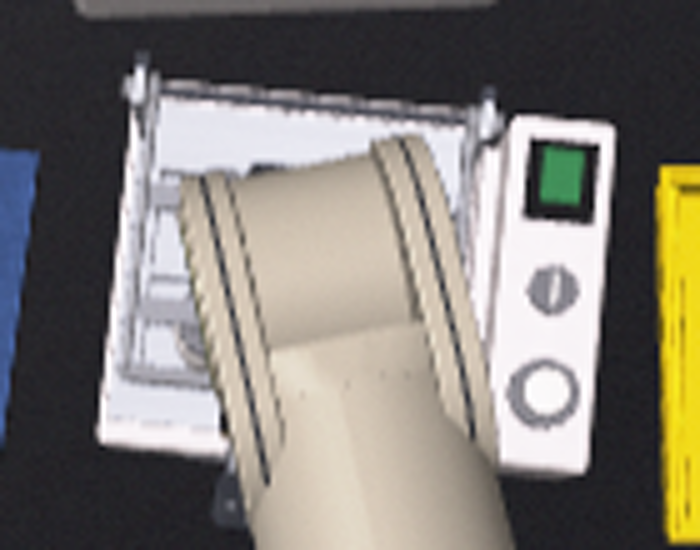

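View pics/s2.png

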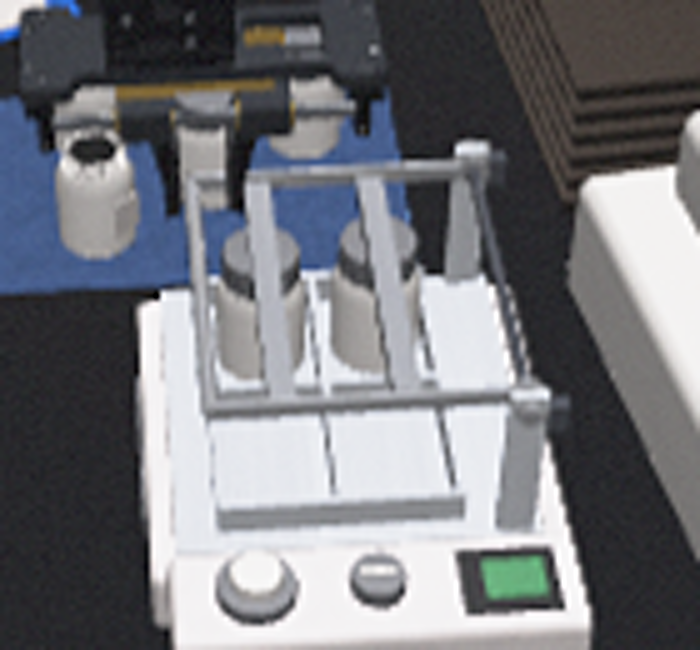

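```bash
python3 -m pendant '[{"translation":[0,-0.1,-2],"angular":[0,0,-0.5],"hand":-0.4},{"translation":[0,0,-2],"angular":[0,0,0],"hand":-0.4},{"translation":[0,0,-1.5],"angular":[0,0,0],"hand":-0.4},{"translation":[0,0,-1],"angular":[0,0,0],"hand":-0.4},{"translation":[0,0,-1],"angular":[0,0,0],"hand":-0.4},{"translation":[0,0,0],"angular":[0,0,0],"hand":-0.4}]' 20
python3 - <<'E'
from h import *
st()
pic('side','s3',(130,260,210,350),5)
E
```

```text
time: 3.7
ee_pos: [0.4533, 0.0411, 0.1877]
eef_rot: [-0.522, -0.477, 0.523, -0.476]
ft_force: [0.1, 0.1, -0.7]
width: 0.026
t 3.7 p [0.4533 0.0411 0.1877] F [ 0.1  0.1 -0.7] w 0.026
x [-0.001 -0.001 -1.   ] y [ 0.996 -0.092 -0.001]
j [-0.65 -0.02  0.46  1.99  0.01  1.17 -0.29]
```

View pics/s3.png

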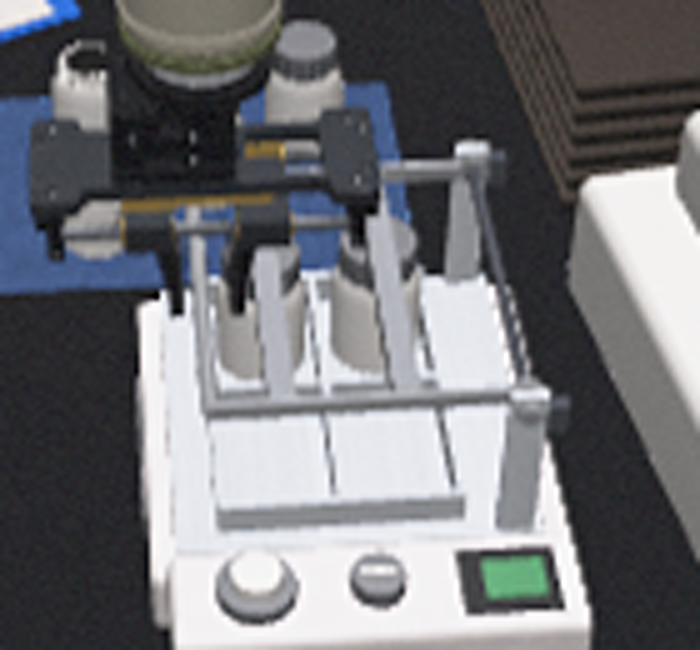

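```bash
python3 -m pendant '[{"translation":[0,0,-0.7],"angular":[0,0,0],"hand":-0.4},{"translation":[0,0,-0.6],"angular":[0,0,0],"hand":-0.4},{"translation":[0,0,0],"angular":[0,0,0],"hand":-1},{"translation":[0,0,0],"angular":[0,0,0],"hand":-1},{"translation":[0,0,0],"angular":[0,0,0],"hand":-1},{"translation":[0,0,0],"angular":[0,0,0],"hand":-1},{"translation":[0,0,0],"angular":[0,0,0],"hand":-1}]' 15
python3 - <<'E'
from h import *
st()
# arc deltas (tool pointing down), theta 0->1.8
c=np.cos;s=np.sin;u=np.array([.996,-.09])
th=np.linspace(0,1.78,19)
p=np.array([[.175*(1-c(t))*u[0],.175*(1-c(t))*u[1],.175*s(t)] for t in th])*100
print(np.diff(p,axis=0).round(2).tolist())
E
```

```text
time: 4.45
ee_pos: [0.4505, 0.0412, 0.1752]
eef_rot: [-0.52, -0.478, 0.524, -0.475]
ft_force: [-19.5, 0.3, 13.2]
width: 0.0092
t 4.45 p [0.4505 0.0412 0.1752] F [-19.5   0.3  13.2] w 0.0092
x [-0.008  0.    -1.   ] y [ 0.996 -0.092 -0.008]
j [-0.65 -0.01  0.47  2.01  0.    1.15 -0.28]
[[0.09, -0.01, 1.73], [0.25, -0.02, 1.71], [0.42, -0.04, 1.68], [0.58, -0.05, 1.63], [0.74, -0.07, 1.56], [0.89, -0.08, 1.48], [1.03, -0.09, 1.38], [1.16, -0.11, 1.28], [1.28, -0.12, 1.15], [1.39, -0.13, 1.02], [1.48, -0.13, 0.88], [1.56, -0.14, 0.73], [1.63, -0.15, 0.57], [1.68, -0.15, 0.4], [1.71, -0.15, 0.24], [1.72, -0.16, 0.07], [1.72, -0.16, -0.11], [1.7, -0.15, -0.28]]
```

```bash
python3 -m pendant '[{"translation":[-0.3,0,0],"angular":[0,0,0],"hand":-1},{"translation":[0,0,0],"angular":[0,0,0],"hand":-1},{"translation":[0,0,0],"angular":[0,0,0],"hand":-1}]' 15; python3 -m pendant '[{"translation":[0.1,0,1],"angular":[0,0,0],"hand":-1},{"translation":[0.1,0,0.73],"angular":[0,0,0],"hand":-1},{"translation":[0,0,0],"angular":[0,0,0],"hand":-1},{"translation":[0,0,0],"angular":[0,0,0],"hand":-1}]' 15
python3 - <<'E'
from h import *
st()
pic('side','s4',(100,260,200,360),5)
E
```

```text
time: 4.75
ee_pos: [0.4503, 0.0411, 0.1754]
eef_rot: [-0.522, -0.477, 0.523, -0.476]
ft_force: [-4.1, 2.2, -0.5]
width: 0.0092
time: 5.15
ee_pos: [0.4512, 0.0411, 0.1927]
eef_rot: [-0.521, -0.477, 0.524, -0.475]
ft_force: [-9.7, 2.4, -1.0]
width: 0.0093
t 5.15 p [0.4512 0.0411 0.1927] F [-9.7  2.4 -1. ] w 0.0093
x [-0.004 -0.    -1.   ] y [ 0.996 -0.092 -0.004]
j [-0.66 -0.03  0.46  1.99  0.01  1.18 -0.29]
```

View pics/s4.png

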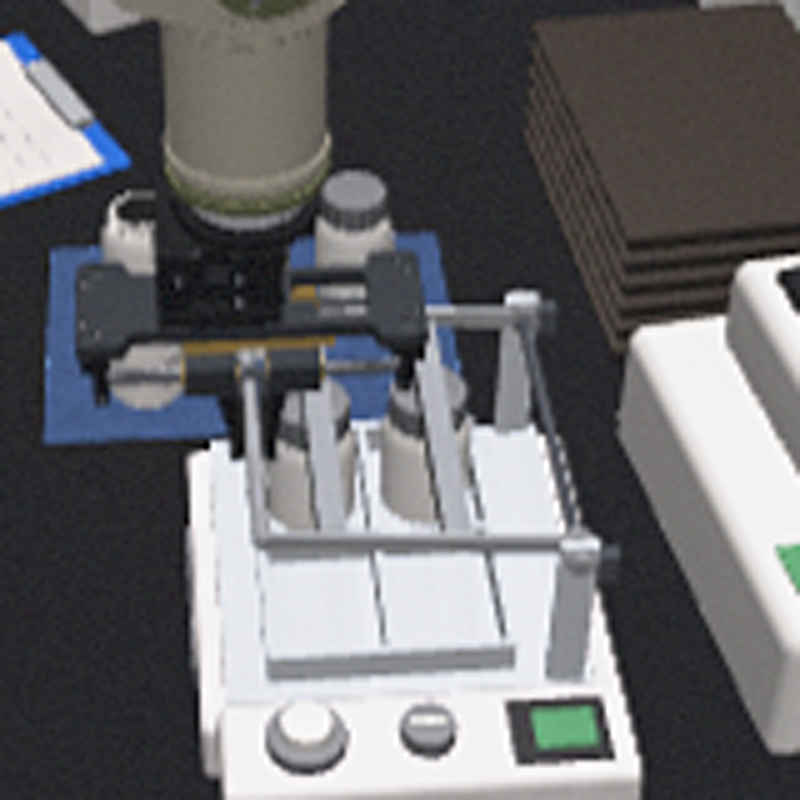

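```bash
python3 -m pendant '[{"translation":[0,0,1.71],"angular":[0,0,0],"hand":-1},{"translation":[0.4,0,1.68],"angular":[0,0,0],"hand":-1},{"translation":[0.58,-0.05,1.63],"angular":[0,0,0],"hand":-1},{"translation":[0.74,-0.07,1.56],"angular":[0,0,0],"hand":-1},{"translation":[0.89,-0.08,1.48],"angular":[0,0,0],"hand":-1},{"translation":[1.03,-0.1,1.38],"angular":[0,0,0],"hand":-1},{"translation":[0,0,0],"angular":[0,0,0],"hand":-1},{"translation":[0,0,0],"angular":[0,0,0],"hand":-1}]' 15
python3 - <<'E'
from h import *
st()
E
```

```text
time: 6.0
ee_pos: [0.4897, 0.0377, 0.2875]
eef_rot: [0.523, 0.476, -0.522, 0.477]
ft_force: [1.8, 0.2, -4.8]
width: 0.0092
t 6.0 p [0.4897 0.0377 0.2875] F [ 1.8  0.2 -4.8] w 0.0092
x [ 0.001 -0.    -1.   ] y [ 0.996 -0.093  0.001]
j [-0.65 -0.01  0.48  1.77  0.    1.38 -0.26]
```

```bash
python3 -m pendant '[{"translation":[1.2,-0.11,1.28],"angular":[0,0,0],"hand":-1},{"translation":[1.33,-0.12,1.15],"angular":[0,0,0],"hand":-1},{"translation":[1.42,-0.13,1.02],"angular":[0,0,0],"hand":-1},{"translation":[1.48,-0.13,0.88],"angular":[0,0,0],"hand":-1},{"translation":[1.56,-0.14,0.73],"angular":[0,0,0],"hand":-1},{"translation":[1.63,-0.15,0.57],"angular":[0,0,0],"hand":-1},{"translation":[1.68,-0.15,0.4],"angular":[0,0,0],"hand":-1},{"translation":[0,0,0],"angular":[0,0,0],"hand":-1},{"translation":[0,0,0],"angular":[0,0,0],"hand":-1}]' 15
python3 - <<'E'
from h import *
st()
E
```

```text
time: 6.9
ee_pos: [0.5924, 0.0288, 0.3481]
eef_rot: [0.523, 0.476, -0.522, 0.476]
ft_force: [-2.0, 1.2, 3.6]
width: 0.0098
t 6.9 p [0.5924 0.0288 0.3481] F [-2.   1.2  3.6] w 0.0098
x [ 0.001  0.    -1.   ] y [ 0.996 -0.092  0.001]
j [-0.56  0.24  0.54  1.41 -0.12  1.53 -0.12]
```

```bash
python3 -m pendant '[{"translation":[1.6,-0.15,0.25],"angular":[0,0,0],"hand":-1},{"translation":[1.65,-0.15,0.15],"angular":[0,0,0],"hand":-1},{"translation":[1.65,-0.15,-0.1],"angular":[0,0,0],"hand":-1},{"translation":[1.6,-0.15,-0.25],"angular":[0,0,0],"hand":-1},{"translation":[0.4,-0.05,-0.1],"angular":[0,0,0],"hand":-1},{"translation":[0,0,0],"angular":[0,0,0],"hand":-1},{"translation":[0,0,0],"angular":[0,0,0],"hand":-1}]' 15
python3 - <<'E'
from h import *
st()
pic('side','s5',(60,260,180,380),4)
E
```

```text
time: 7.6
ee_pos: [0.6609, 0.0228, 0.3471]
eef_rot: [0.523, 0.477, -0.522, 0.476]
ft_force: [-0.1, 3.3, 1.7]
width: 0.009
t 7.6 p [0.6609 0.0228 0.3471] F [-0.1  3.3  1.7] w 0.009
x [-0.     0.001 -1.   ] y [ 0.996 -0.092 -0.   ]
j [-0.47  0.42  0.55  1.21 -0.22  1.57 -0.05]
```

View pics/s5.png

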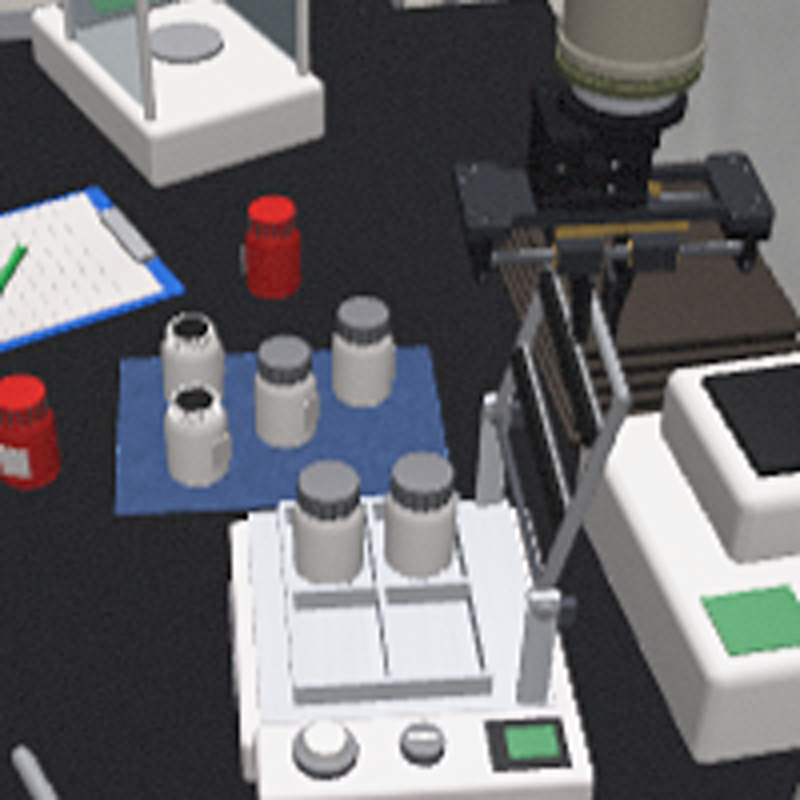

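```bash
python3 -m pendant '[{"translation":[0,0,0],"angular":[0,0,0],"hand":-0.3},{"translation":[0,0,0],"angular":[0,0,0],"hand":-0.3},{"translation":[0,0,0],"angular":[0,0,0],"hand":-0.3},{"translation":[0.2,0,0.5],"angular":[0,0,0],"hand":-0.3},{"translation":[0,0,1],"angular":[0,0,0],"hand":-0.3},{"translation":[0,0,2],"angular":[0,0,0],"hand":-0.3},{"translation":[0,0,3],"angular":[0,0,0],"hand":-0.3},{"translation":[-2,0,1],"angular":[0,0,0],"hand":-0.3},{"translation":[0,0,0],"angular":[0,0,0],"hand":-0.3},{"translation":[0,0,0],"angular":[0,0,0],"hand":-0.3},{"translation":[0,0,0],"angular":[0,0,0],"hand":-0.3},{"translation":[0,0,0],"angular":[0,0,0],"hand":-0.3}]' 15
python3 - <<'E'
from h import *
st()
pic('side','s6',(60,260,180,380),4)
pic('top','t6',(90,230,130,330),4)
E
```

```text
time: 8.85
ee_pos: [0.6434, 0.0222, 0.4211]
eef_rot: [-0.522, -0.477, 0.523, -0.476]
ft_force: [0.1, 0.2, -0.4]
width: 0.0304
t 8.85 p [0.6434 0.0222 0.4211] F [ 0.1  0.2 -0.4] w 0.0304
x [-0.001 -0.    -1.   ] y [ 0.996 -0.092 -0.001]
j [-0.48  0.39  0.56  1.09 -0.2   1.71 -0.07]
```

View pics/s6.png

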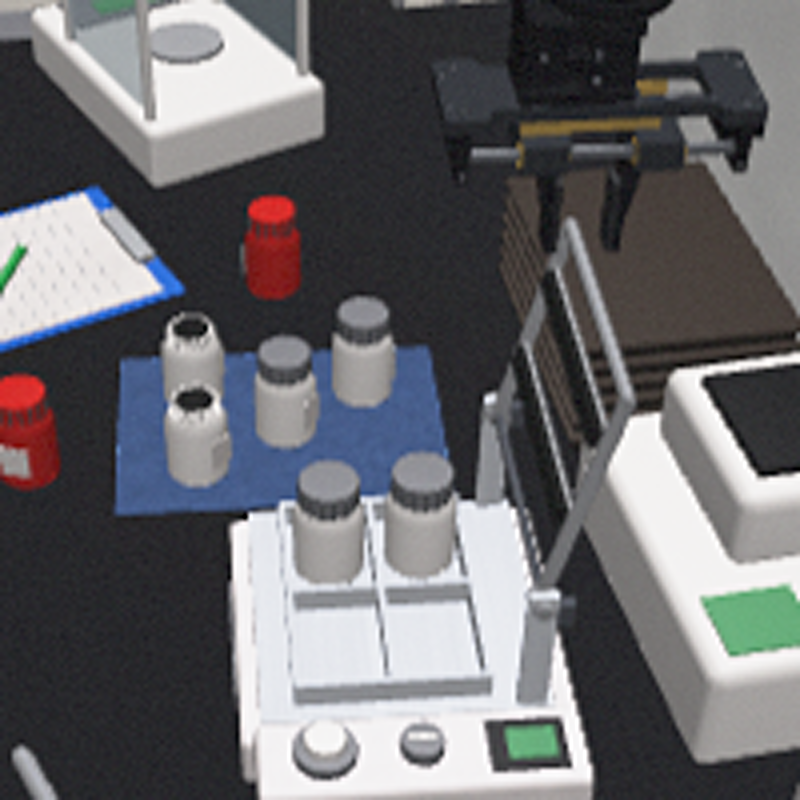

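View pics/t6.png

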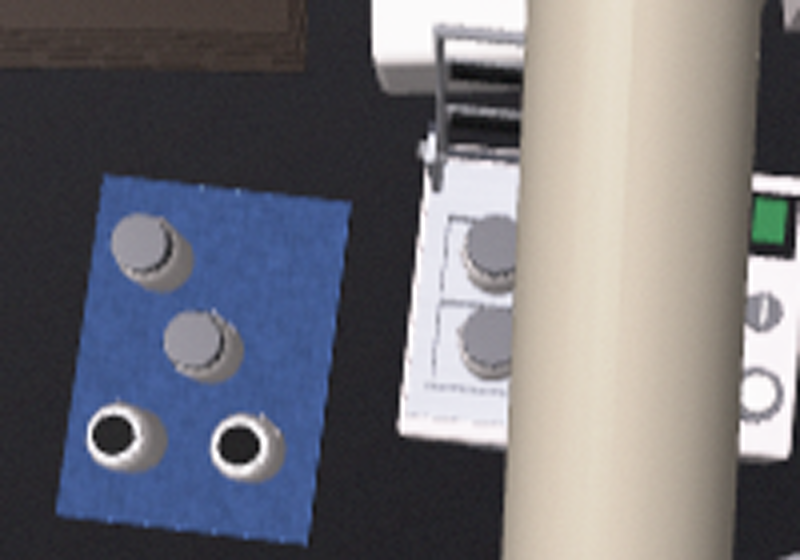

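Run:
```python
from h import *
T=lambda x,y:[90+y/4-.4,130+x/4-.4]
S=lambda x,y:[60+y/4-.4,180+x/4-.4]
for n,s,t,z in [('shR',(423,473),(495,244),.156),('shF',(329,481),(489,332),.156),('wR',(363,315),(142,243),.093),('wF',(285,356),(194,340),.093)]:
    P,g=tri(S(*s),T(*t)); print(n,P.round(3),round(g,3),'top@z',atz('top',T(*t),z).round(3)[:2],'side@z',atz('side',S(*s),z).round(3)[:2])
# deck corner rails: side inner lines
for n,p in [('rail mid',(375,590)),('frontright',(293,690)),('rearright',(490,683)),('rearleft',(452,500)),('frontleft',(283,507))]:
    print(n,atz('side',S(*p),.088).round(3))
```

```text
shR [0.567 0.089 0.151] 0.0 top@z [0.566 0.089] side@z [0.565 0.083]
shF [0.496 0.092 0.151] 0.003 top@z [0.497 0.092] side@z [0.494 0.086]
wR [0.573 0.378 0.088] 0.001 top@z [0.573 0.377] side@z [0.572 0.372]
wF [0.495 0.333 0.086] 0.0 top@z [0.494 0.332] side@z [0.494 0.324]
rail mid [0.521 0.033 0.088]
frontright [ 0.445 -0.057  0.088]
rearright [ 0.585 -0.072  0.088]
rearleft [0.6   0.122 0.088]
frontleft [0.465 0.136 0.088]
```

```bash
python3 -m pendant '[{"translation":[-1.5,0.6,0],"angular":[0,0,8.2],"hand":0.8},{"translation":[-1.5,0.6,0],"angular":[0,0,8.2],"hand":0.8},{"translation":[-1.5,0.6,0],"angular":[0,0,8.2],"hand":0.8},{"translation":[-1.5,0.6,0],"angular":[0,0,8.2],"hand":0.8},{"translation":[-1.6,0.6,0],"angular":[0,0,8.2],"hand":0.8},{"translation":[0,0.6,0],"angular":[0,0,8.2],"hand":0.8},{"translation":[0,0.6,0],"angular":[0,0,8.2],"hand":0.8},{"translation":[0,0.6,0],"angular":[0,0,8.2],"hand":0.8},{"translation":[0,0.6,-2],"angular":[0,0,8.2],"hand":0.8},{"translation":[0,0.6,-3],"angular":[0,0,8.2],"hand":0.8},{"translation":[0,0.6,-3.5],"angular":[0,0,8.2],"hand":0.8},{"translation":[0,0,-3.5],"angular":[0,0,0],"hand":0.8},{"translation":[0,0,-3],"angular":[0,0,0],"hand":0.8},{"translation":[0,0,-2],"angular":[0,0,0],"hand":0.8},{"translation":[0,0,-1],"angular":[0,0,0],"hand":0.8},{"translation":[0,0,0],"angular":[0,0,0],"hand":0.8},{"translation":[0,0,0],"angular":[0,0,0],"hand":0.8}]' 25
python3 - <<'E'
from h import *
st()
pic('side','s7',(60,260,180,380),4)
E
```

```text
time: 10.65
ee_pos: [0.5677, 0.0881, 0.2431]
eef_rot: [0.032, 0.706, -0.031, 0.707]
ft_force: [0.0, 0.4, 0.4]
width: 0.0784
t 10.65 p [0.5677 0.0881 0.2431] F [0.  0.4 0.4] w 0.0784
x [ 0.001  0.    -1.   ] y [0.089 0.996 0.   ]
j [-0.51  0.22  0.33  1.62 -0.07  1.31  1.31]
```

View pics/s7.png

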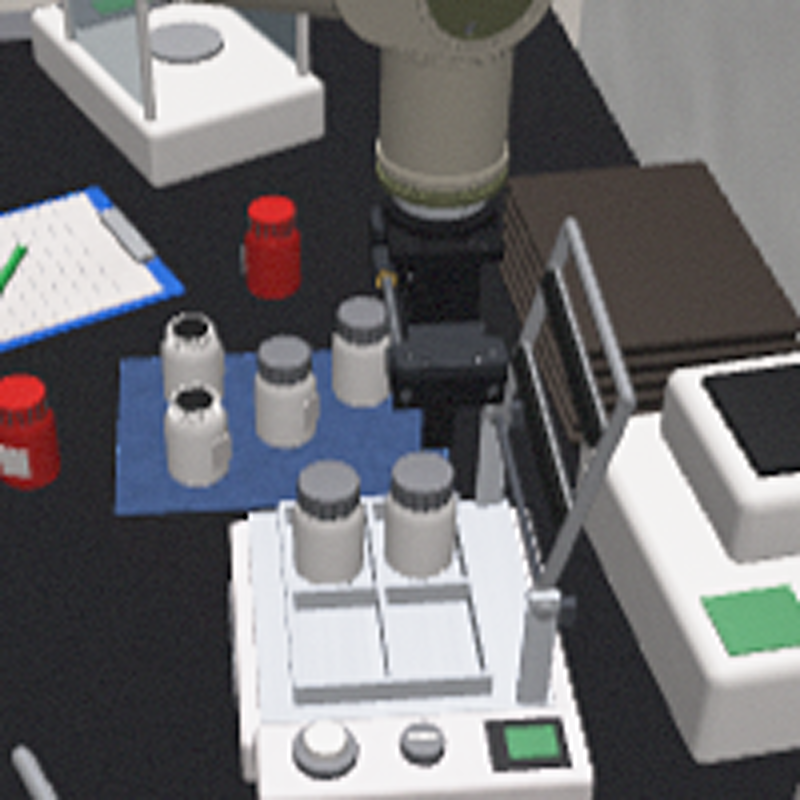

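```bash
python3 -m pendant '[{"translation":[0,0,-2.5],"angular":[0,0,0],"hand":0.8},{"translation":[0,0,-2.5],"angular":[0,0,0],"hand":0.8},{"translation":[0,0,-2],"angular":[0,0,0],"hand":0.8},{"translation":[0,0,-1.2],"angular":[0,0,0],"hand":0.8},{"translation":[0,0,-0.8],"angular":[0,0,0],"hand":0.8},{"translation":[0,0,0],"angular":[0,0,0],"hand":0.8},{"translation":[0,0,0],"angular":[0,0,0],"hand":-1},{"translation":[0,0,0],"angular":[0,0,0],"hand":-1},{"translation":[0,0,0],"angular":[0,0,0],"hand":-1},{"translation":[0,0,0],"angular":[0,0,0],"hand":-1},{"translation":[0,0,0],"angular":[0,0,0],"hand":-1}]' 25
python3 - <<'E'
from h import *
st()
pic('side','s8',(100,260,200,360),4)
E
```

```text
time: 11.8
ee_pos: [0.5673, 0.0881, 0.1523]
eef_rot: [0.032, 0.706, -0.031, 0.707]
ft_force: [-0.4, -0.3, 2.3]
width: 0.0461
t 11.8 p [0.5673 0.0881 0.1523] F [-0.4 -0.3  2.3] w 0.0461
x [ 0.  0. -1.] y [0.089 0.996 0.   ]
j [-0.5   0.3   0.32  1.73 -0.1   1.13  1.33]
```

View pics/s8.png

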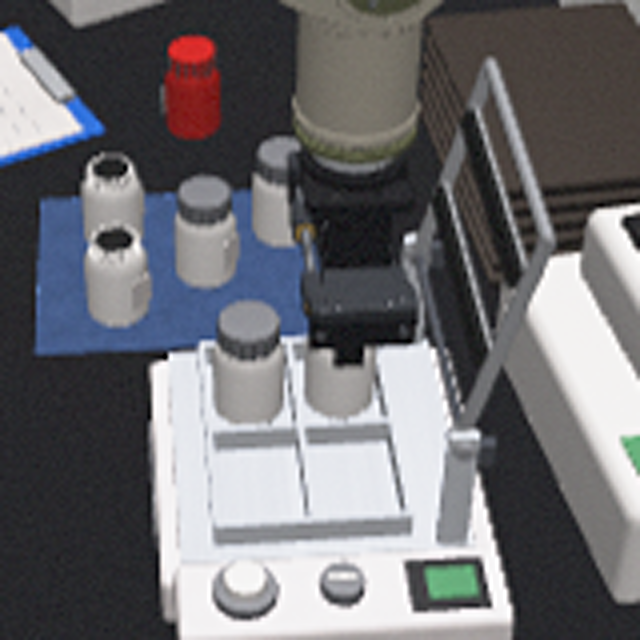

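```bash
python3 -m pendant '[{"translation":[0,0,2],"angular":[0,0,0],"hand":-1},{"translation":[0,0,3.5],"angular":[0,0,0],"hand":-1},{"translation":[0,-2,3.5],"angular":[0,0,0],"hand":-1},{"translation":[-0.2,-4,0],"angular":[0,0,0],"hand":-1},{"translation":[-0.2,-4,0],"angular":[0,0,0],"hand":-1},{"translation":[-0.2,-4,0],"angular":[0,0,0],"hand":-1},{"translation":[-0.2,-4,0],"angular":[0,0,0],"hand":-1},{"translation":[-0.2,-4,0],"angular":[0,0,0],"hand":-1},{"translation":[-0.2,-4,0],"angular":[0,0,0],"hand":-1},{"translation":[-0.2,-4,0],"angular":[0,0,0],"hand":-1},{"translation":[-0.2,-4,0],"angular":[0,0,0],"hand":-1},{"translation":[-0.1,-4,0],"angular":[0,0,0],"hand":-1},{"translation":[0,-4,0],"angular":[0,0,0],"hand":-1},{"translation":[0,-3.2,0],"angular":[0,0,0],"hand":-1},{"translation":[0,-3,0],"angular":[0,0,0],"hand":-1},{"translation":[0,0,0],"angular":[0,0,0],"hand":-1},{"translation":[0,0,0],"angular":[0,0,0],"hand":-1}]' 25
python3 - <<'E'
from h import *
st()
pic('side','s9',(170,384,180,400),3)
pic('top','t9')
E
```

```text
time: 13.55
ee_pos: [0.5498, -0.3943, 0.2414]
eef_rot: [0.032, 0.707, -0.032, 0.706]
ft_force: [-0.1, 0.6, -2.0]
width: 0.0466
t 13.55 p [ 0.5498 -0.3943  0.2414] F [-0.1  0.6 -2. ] w 0.0466
x [-0.001  0.001 -1.   ] y [0.09  0.996 0.   ]
j [ 0.16  0.49  0.57  1.34 -0.26  1.38  2.21]
```

View pics/s9.png

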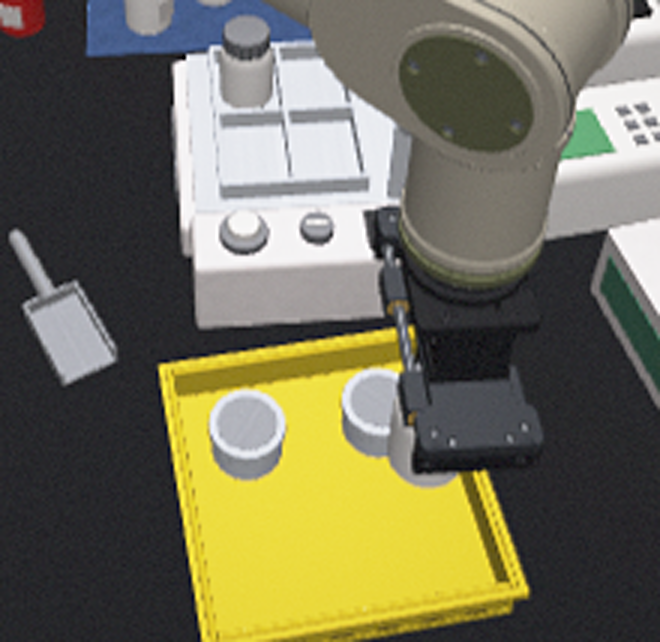

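View pics/t9.png

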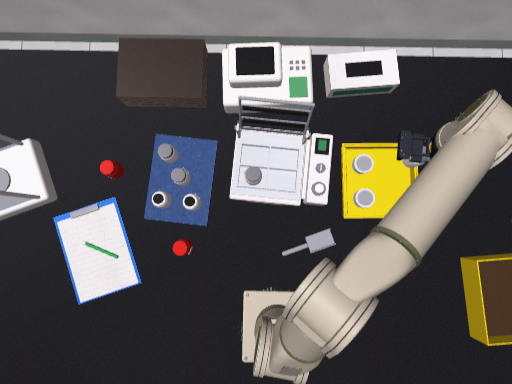

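```bash
python3 -m pendant '[{"translation":[0,0,-3],"angular":[0,0,0],"hand":-1},{"translation":[0,0,-3.5],"angular":[0,0,0],"hand":-1},{"translation":[0,0,-3],"angular":[0,0,0],"hand":-1},{"translation":[0,0,-2.5],"angular":[0,0,0],"hand":-1},{"translation":[0,0,-1.5],"angular":[0,0,0],"hand":-1},{"translation":[0,0,-0.8],"angular":[0,0,0],"hand":-1},{"translation":[0,0,-0.5],"angular":[0,0,0],"hand":-1},{"translation":[0,0,0],"angular":[0,0,0],"hand":-1},{"translation":[0,0,0],"angular":[0,0,0],"hand":-1}]' 25
python3 - <<'E'
from h import *
st()
E
```

```text
time: 14.55
ee_pos: [0.5507, -0.3943, 0.0952]
eef_rot: [0.031, 0.706, -0.032, 0.707]
ft_force: [-0.5, 0.4, -1.6]
width: 0.0461
t 14.55 p [ 0.5507 -0.3943  0.0952] F [-0.5  0.4 -1.6] w 0.0461
x [ 0.001 -0.001 -1.   ] y [ 0.089  0.996 -0.001]
j [ 0.18  0.6   0.53  1.5  -0.32  1.12  2.25]
```

```bash
python3 -m pendant '[{"translation":[0,0,-0.2],"angular":[0,0,0],"hand":-1},{"translation":[0,0,-0.1],"angular":[0,0,0],"hand":-1},{"translation":[0,0,0],"angular":[0,0,0],"hand":-1}]' 25;  python3 -m pendant '[{"translation":[0,0,0],"angular":[0,0,0],"hand":0.6},{"translation":[0,0,0],"angular":[0,0,0],"hand":0.6},{"translation":[0,0,0],"angular":[0,0,0],"hand":0.6},{"translation":[0,0,0],"angular":[0,0,0],"hand":0.6},{"translation":[0,0,2],"angular":[0,0,0],"hand":0.6},{"translation":[0,0,4],"angular":[0,0,0],"hand":0.6},{"translation":[0,0,4],"angular":[0,0,0],"hand":0.6},{"translation":[0,0,4],"angular":[0,0,0],"hand":0.6},{"translation":[0,2,0],"angular":[0,0,0],"hand":0.8},{"translation":[0,3,0],"angular":[0,0,0],"hand":0.8},{"translation":[-0.5,4.5,0],"angular":[0,0,0],"hand":0.8},{"translation":[-0.5,4.5,0],"angular":[0,0,0],"hand":0.8},{"translation":[-0.5,4.5,0],"angular":[0,0,0],"hand":0.8},{"translation":[-0.5,4.5,0],"angular":[0,0,0],"hand":0.8},{"translation":[-0.5,4.5,0],"angular":[0,0,0],"hand":0.8},{"translation":[-0.5,4.5,0],"angular":[0,0,0],"hand":0.8},{"translation":[-0.5,4.5,0],"angular":[0,0,0],"hand":0.8},{"translation":[-0.5,4.5,0],"angular":[0,0,0],"hand":0.8}]' 25;python3 - <<'E'
from h import *
st()
pic('side','s10',(120,384,180,370),2.2)
pic('top','t10',(110,230,140,440),2.6)
E
```

```text
time: 14.85
ee_pos: [0.5507, -0.3943, 0.0923]
eef_rot: [0.031, 0.706, -0.032, 0.707]
ft_force: [-0.6, -0.1, 5.2]
width: 0.0465
time: 16.65
ee_pos: [0.5097, 0.0178, 0.2313]
eef_rot: [0.032, 0.706, -0.031, 0.707]
ft_force: [0.4, 1.0, -0.4]
width: 0.0783
t 16.65 p [0.5097 0.0178 0.2313] F [ 0.4  1.  -0.4] w 0.0783
x [ 0.001  0.    -1.   ] y [0.089 0.996 0.   ]
j [-0.47  0.08  0.36  1.8  -0.03  1.26  1.39]
```

View pics/s10.png

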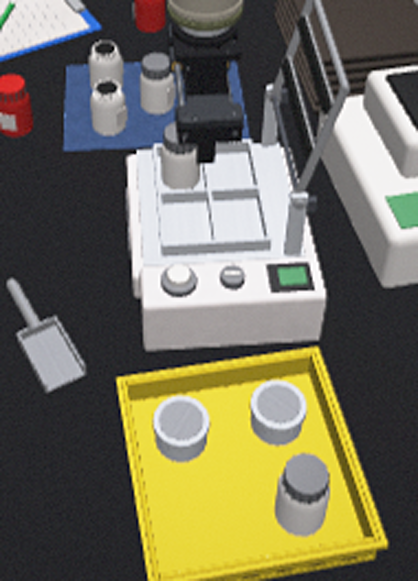

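View pics/t10.png

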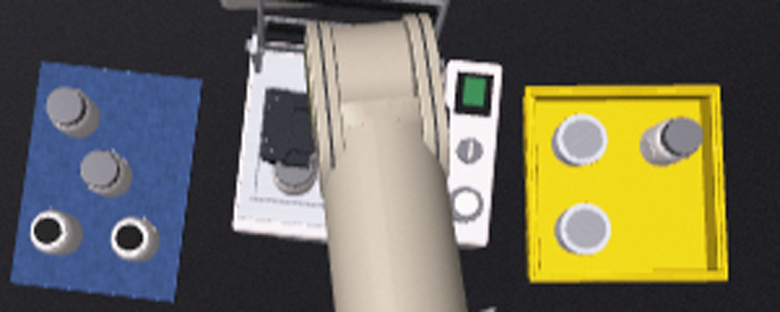

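```bash
python3 -m pendant '[{"translation":[-0.7,3.6,0],"angular":[0,0,0],"hand":0.8},{"translation":[-0.7,3.6,0],"angular":[0,0,0],"hand":0.8},{"translation":[0,0,0],"angular":[0,0,0],"hand":0.8},{"translation":[0,0,-2.5],"angular":[0,0,0],"hand":0.8},{"translation":[0,0,-2.5],"angular":[0,0,0],"hand":0.8},{"translation":[0,0,-1.7],"angular":[0,0,0],"hand":0.8},{"translation":[0,0,-1.2],"angular":[0,0,0],"hand":0.8},{"translation":[0,0,0],"angular":[0,0,0],"hand":0.8},{"translation":[0,0,0],"angular":[0,0,0],"hand":-1},{"translation":[0,0,0],"angular":[0,0,0],"hand":-1},{"translation":[0,0,0],"angular":[0,0,0],"hand":-1},{"translation":[0,0,0],"angular":[0,0,0],"hand":-1},{"translation":[0,0,0],"angular":[0,0,0],"hand":-1}]' 25
python3 - <<'E'
from h import *
st()
pic('side','s11',(100,260,200,360),4)
E
```

```text
time: 18.05
ee_pos: [0.4964, 0.0884, 0.1525]
eef_rot: [0.032, 0.706, -0.031, 0.707]
ft_force: [0.1, 2.1, 0.3]
width: 0.0461
t 18.05 p [0.4964 0.0884 0.1525] F [0.1 2.1 0.3] w 0.0461
x [ 0.001  0.001 -1.   ] y [0.089 0.996 0.001]
j [-0.54  0.14  0.3   1.91 -0.05  1.1   1.26]
```

View pics/s11.png

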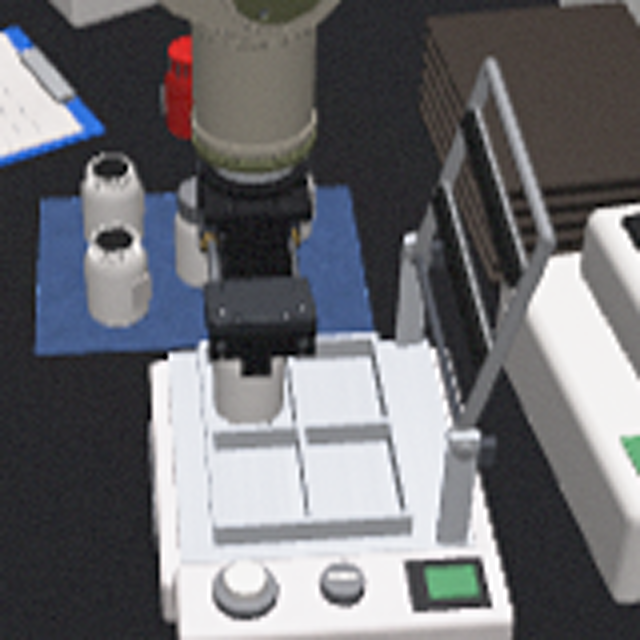

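```bash
python3 -m pendant '[{"translation":[0,0,2],"angular":[0,0,0],"hand":-1},{"translation":[0,0,3.5],"angular":[0,0,0],"hand":-1},{"translation":[0,-2,3.5],"angular":[0,0,0],"hand":-1},{"translation":[-0.5,-4,0],"angular":[0,0,0],"hand":-1},{"translation":[-0.5,-4,0],"angular":[0,0,0],"hand":-1},{"translation":[-0.5,-4,0],"angular":[0,0,0],"hand":-1},{"translation":[-0.5,-4,0],"angular":[0,0,0],"hand":-1},{"translation":[-0.5,-4,0],"angular":[0,0,0],"hand":-1},{"translation":[-0.5,-4,0],"angular":[0,0,0],"hand":-1},{"translation":[-0.5,-4,0],"angular":[0,0,0],"hand":-1},{"translation":[-0.5,-4,0],"angular":[0,0,0],"hand":-1},{"translation":[-0.5,-4,0],"angular":[0,0,0],"hand":-1},{"translation":[-0.5,-4,0],"angular":[0,0,0],"hand":-1},{"translation":[-0.5,-3.2,0],"angular":[0,0,0],"hand":-1},{"translation":[-0.3,-3,0],"angular":[0,0,0],"hand":-1},{"translation":[0,0,0],"angular":[0,0,0],"hand":-1},{"translation":[0,0,-3],"angular":[0,0,0],"hand":-1},{"translation":[0,0,0],"angular":[0,0,0],"hand":-1}]' 25
python3 - <<'E'
from h import *
st()
pic('side','s12',(170,384,180,400),3)
E
```

```text
time: 19.9
ee_pos: [0.437, -0.3921, 0.2086]
eef_rot: [0.033, 0.708, -0.03, 0.705]
ft_force: [-1.0, 1.3, -2.7]
width: 0.0463
t 19.9 p [ 0.437  -0.3921  0.2086] F [-1.   1.3 -2.7] w 0.0463
x [-0.005  0.004 -1.   ] y [0.089 0.996 0.003]
j [ 0.07  0.33  0.72  1.65 -0.22  1.26  2.32]
```

View pics/s12.png

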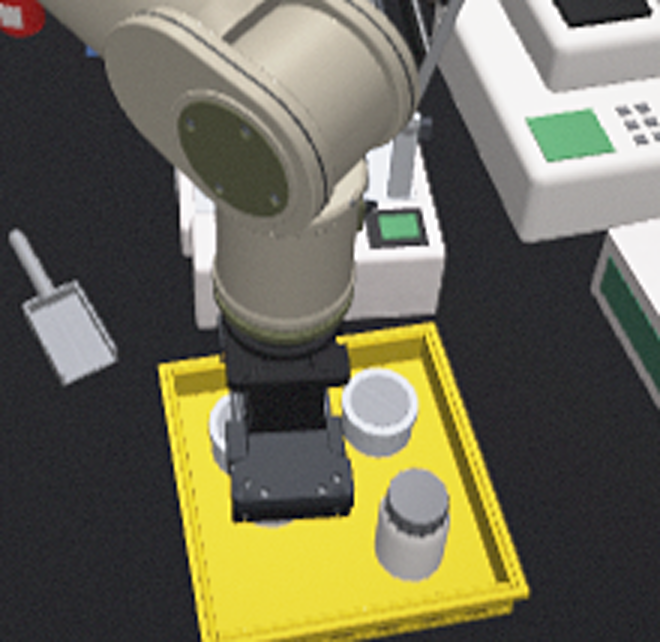

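```bash
python3 -m pendant '[{"translation":[0,0,-3],"angular":[0,0,0],"hand":-1},{"translation":[0,0,-3],"angular":[0,0,0],"hand":-1},{"translation":[0,0,-2.5],"angular":[0,0,0],"hand":-1},{"translation":[0,0,-1.5],"angular":[0,0,0],"hand":-1},{"translation":[0,0,-0.8],"angular":[0,0,0],"hand":-1},{"translation":[0,0,-0.4],"angular":[0,0,0],"hand":-1},{"translation":[0,0,-0.3],"angular":[0,0,0],"hand":-1},{"translation":[0,0,0],"angular":[0,0,0],"hand":-1},{"translation":[0,0,0],"angular":[0,0,0],"hand":-1}]' 25
python3 - <<'E'
from h import *
st()
E
```

```text
time: 20.85
ee_pos: [0.4385, -0.3942, 0.0978]
eef_rot: [0.031, 0.706, -0.032, 0.707]
ft_force: [0.5, 0.0, -2.8]
width: 0.0463
t 20.85 p [ 0.4385 -0.3942  0.0978] F [ 0.5  0.  -2.8] w 0.0463
x [ 0.001 -0.    -1.   ] y [ 0.089  0.996 -0.   ]
j [ 0.12  0.45  0.67  1.76 -0.32  1.05  2.38]
```

Lower the last 5 mm, release, lift, and go back over the shaker.

```bash
python3 -m pendant '[{"translation":[0,0,-0.3],"angular":[0,0,0],"hand":-1},{"translation":[0,0,-0.2],"angular":[0,0,0],"hand":-1},{"translation":[0,0,0],"angular":[0,0,0],"hand":-1}]' 25;  python3 -m pendant '[{"translation":[0,0,0],"angular":[0,0,0],"hand":0.6},{"translation":[0,0,0],"angular":[0,0,0],"hand":0.6},{"translation":[0,0,0],"angular":[0,0,0],"hand":0.6},{"translation":[0,0,0],"angular":[0,0,0],"hand":0.6},{"translation":[0,0,2],"angular":[0,0,0],"hand":0.6},{"translation":[0,0,4],"angular":[0,0,0],"hand":0.6},{"translation":[0,0,4],"angular":[0,0,0],"hand":0.6},{"translation":[0,0,4],"angular":[0,0,0],"hand":0.6},{"translation":[0,2,2],"angular":[0,0,0],"hand":0.8},{"translation":[0,3,1],"angular":[0,0,0],"hand":0.8},{"translation":[0.5,4.5,0],"angular":[0,0,0],"hand":0.8},{"translation":[0.5,4.5,0],"angular":[0,0,0],"hand":0.8},{"translation":[0.5,4.5,0],"angular":[0,0,0],"hand":0.8},{"translation":[0.5,4.5,0],"angular":[0,0,0],"hand":0.8},{"translation":[0.5,4.5,0],"angular":[0,0,0],"hand":0.8},{"translation":[0.5,4.5,0],"angular":[0,0,0],"hand":0.8},{"translation":[0.5,4.5,0],"angular":[0,0,0],"hand":0.8},{"translation":[0.5,4.5,0],"angular":[0,0,0],"hand":0.8}]' 25;python3 - <<'E'
from h import *
st()
pic('side','s13',(120,384,180,370),2.2)
pic('side','s13b',(100,200,200,300),6)
pic('top','t13',(110,230,140,440),2.6)
E
```

```text
time: 21.15
ee_pos: [0.4386, -0.394, 0.0925]
eef_rot: [0.031, 0.706, -0.031, 0.707]
ft_force: [-0.8, 1.9, 1.4]
width: 0.0463
time: 22.95
ee_pos: [0.4781, 0.0178, 0.2624]
eef_rot: [0.032, 0.706, -0.031, 0.707]
ft_force: [-0.0, 0.2, -0.1]
width: 0.0784
t 22.95 p [0.4781 0.0178 0.2624] F [-0.   0.2 -0.1] w 0.0784
x [ 0.001  0.001 -1.   ] y [0.089 0.996 0.001]
j [-0.5  -0.02  0.37  1.83  0.01  1.33  1.35]
```

View pics/s13.png

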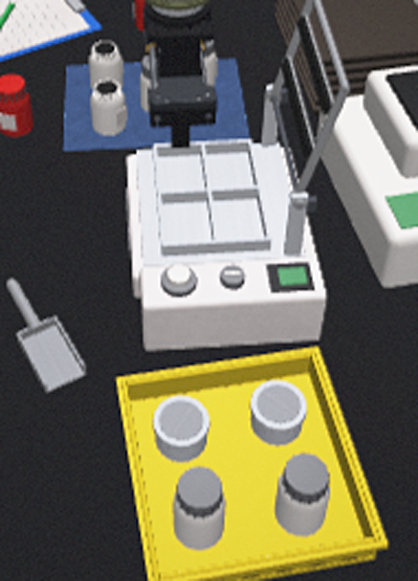

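View pics/t13.png

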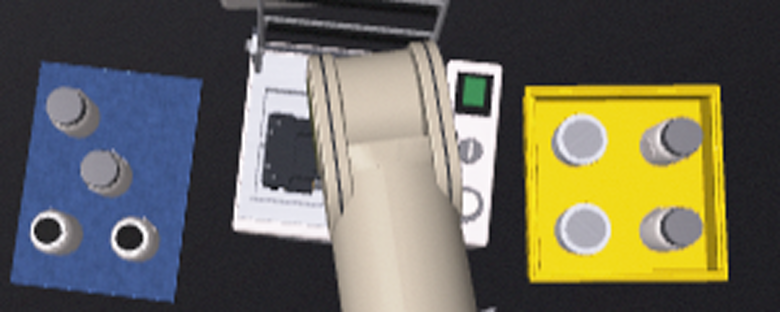

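View pics/s13b.png

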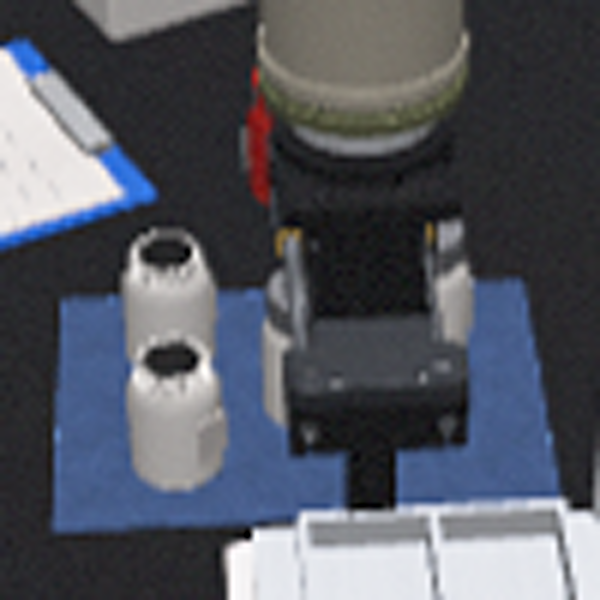

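```bash
python3 -m pendant '[{"translation":[0.5,4,-1],"angular":[0,0,0],"hand":0.8},{"translation":[1,4,0],"angular":[0,0,0],"hand":0.8},{"translation":[1,4,0],"angular":[0,0,0],"hand":0.8},{"translation":[1,4,0],"angular":[0,0,0],"hand":0.8},{"translation":[1.2,4,0],"angular":[0,0,0],"hand":0.8},{"translation":[1.2,4,-2],"angular":[0,0,0],"hand":0.8},{"translation":[1.2,4,-2],"angular":[0,0,0],"hand":0.8},{"translation":[1.2,4,-2],"angular":[0,0,0],"hand":0.8},{"translation":[1.2,4,0],"angular":[0,0,0],"hand":0.8},{"translation":[0,0,0],"angular":[0,0,0],"hand":0.8},{"translation":[0,0,0],"angular":[0,0,0],"hand":0.8}]' 25;python3 - <<'E'
from h import *
st()
pic('side','s14',(80,210,190,320),6)
pic('top','t14',(110,230,140,260),6)
E
```

```text
time: 24.2
ee_pos: [0.5739, 0.3754, 0.1913]
eef_rot: [0.031, 0.706, -0.032, 0.706]
ft_force: [-0.1, -0.4, 0.3]
width: 0.0781
t 24.2 p [0.5739 0.3754 0.1913] F [-0.1 -0.4  0.3] w 0.0781
x [-0.    -0.002 -1.   ] y [ 0.089  0.996 -0.002]
j [-0.77  0.5   0.18  1.36 -0.09  1.29  0.89]
```

View pics/s14.png

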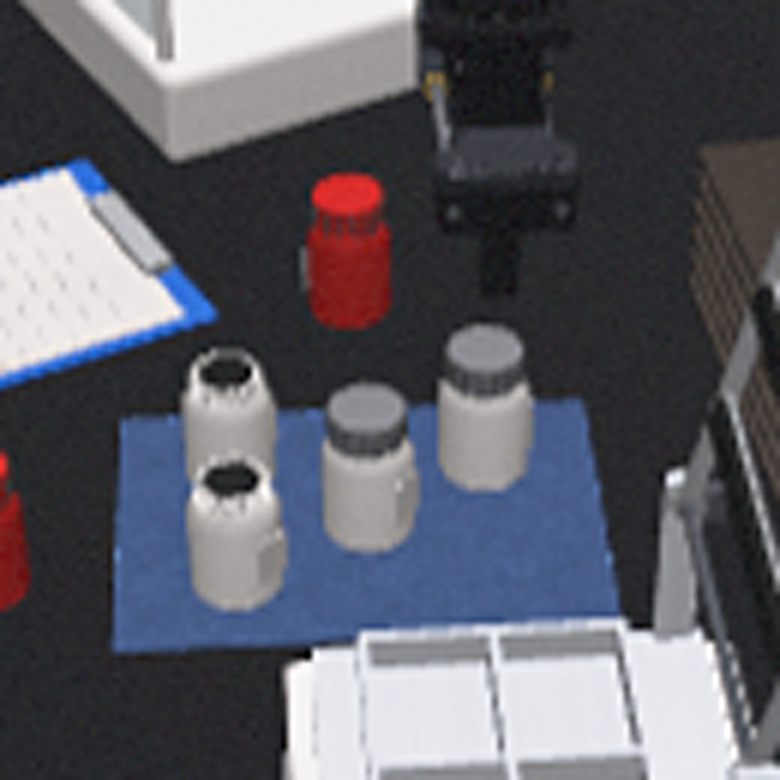

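View pics/t14.png

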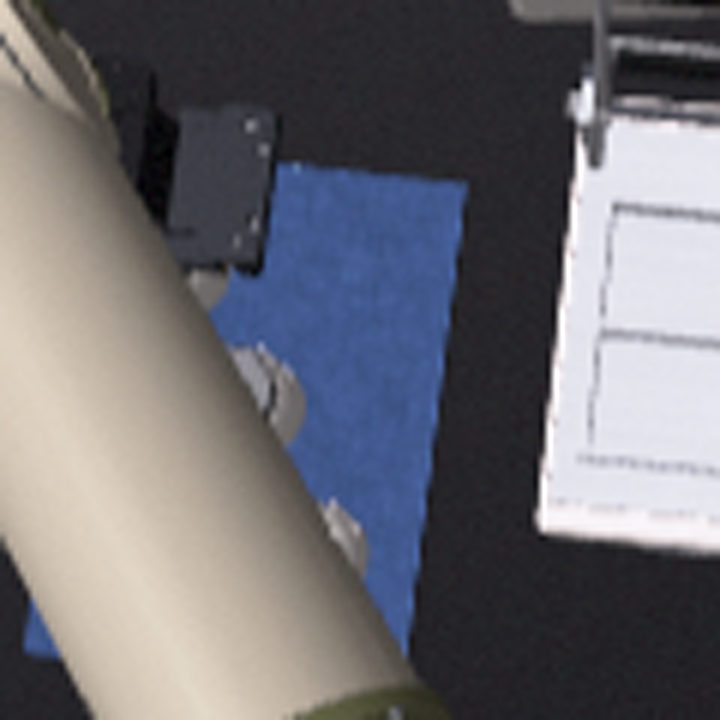

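```bash
python3 -m pendant '[{"translation":[0,0.1,-3],"angular":[0,0,0],"hand":0.8},{"translation":[0,0,-3],"angular":[0,0,0],"hand":0.8},{"translation":[0,0,-2.2],"angular":[0,0,0],"hand":0.8},{"translation":[0,0,-1.2],"angular":[0,0,0],"hand":0.8},{"translation":[0,0,-0.8],"angular":[0,0,0],"hand":0.8},{"translation":[0,0,0],"angular":[0,0,0],"hand":0.8},{"translation":[0,0,0],"angular":[0,0,0],"hand":-1},{"translation":[0,0,0],"angular":[0,0,0],"hand":-1},{"translation":[0,0,0],"angular":[0,0,0],"hand":-1},{"translation":[0,0,0],"angular":[0,0,0],"hand":-1},{"translation":[0,0,0],"angular":[0,0,0],"hand":-1}]' 25;python3 - <<'E'
from h import *
st()
pic('side','s15',(80,210,190,320),5)
E
```

```text
time: 25.4
ee_pos: [0.5734, 0.3777, 0.0906]
eef_rot: [0.032, 0.706, -0.031, 0.707]
ft_force: [-0.2, 2.3, 0.6]
width: 0.0463
t 25.4 p [0.5734 0.3777 0.0906] F [-0.2  2.3  0.6] w 0.0463
x [ 0.001  0.001 -1.   ] y [0.089 0.996 0.001]
j [-0.77  0.58  0.17  1.46 -0.1   1.11  0.9 ]
```

View pics/s15.png

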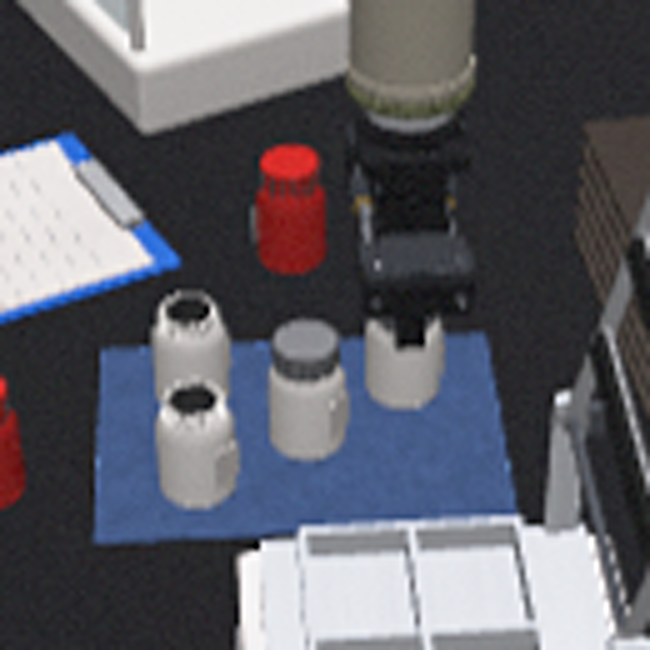

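```bash
python3 -m pendant '[{"translation":[0,0,2],"angular":[0,0,0],"hand":-1},{"translation":[0,0,3.5],"angular":[0,0,0],"hand":-1},{"translation":[0,0,3.5],"angular":[0,0,0],"hand":-1},{"translation":[0,0,3.5],"angular":[0,0,0],"hand":-1},{"translation":[-1,-2,3.5],"angular":[0,0,0],"hand":-1},{"translation":[-1,-4,0],"angular":[0,0,0],"hand":-1},{"translation":[-1,-4,0],"angular":[0,0,0],"hand":-1},{"translation":[0,-4,0],"angular":[0,0,0],"hand":-1},{"translation":[0,-4,0],"angular":[0,0,0],"hand":-1},{"translation":[0,-4,0],"angular":[0,0,0],"hand":-1},{"translation":[0,-4,0],"angular":[0,0,0],"hand":-1},{"translation":[0,-4,0],"angular":[0,0,0],"hand":-1},{"translation":[0.5,-4,0],"angular":[0,0,0],"hand":-1},{"translation":[0.5,-3,0],"angular":[0,0,0],"hand":-1},{"translation":[0.2,-2.4,0],"angular":[0,0,0],"hand":-1},{"translation":[0,0,-2],"angular":[0,0,0],"hand":-1},{"translation":[0,0,-2],"angular":[0,0,0],"hand":-1},{"translation":[0,0,0],"angular":[0,0,0],"hand":-1},{"translation":[0,0,0],"angular":[0,0,0],"hand":-1}]' 25;python3 - <<'E'
from h import *
st()
pic('side','s16',(100,260,200,360),4)
E
```

```text
time: 27.35
ee_pos: [0.555, -0.0169, 0.2102]
eef_rot: [0.031, 0.707, -0.032, 0.706]
ft_force: [0.4, 0.3, -2.3]
width: 0.0467
t 27.35 p [ 0.555  -0.0169  0.2102] F [ 0.4  0.3 -2.3] w 0.0467
x [-0.001 -0.    -1.   ] y [ 0.089  0.996 -0.   ]
j [-0.39  0.21  0.39  1.72 -0.08  1.23  1.5 ]
```

View pics/s16.png

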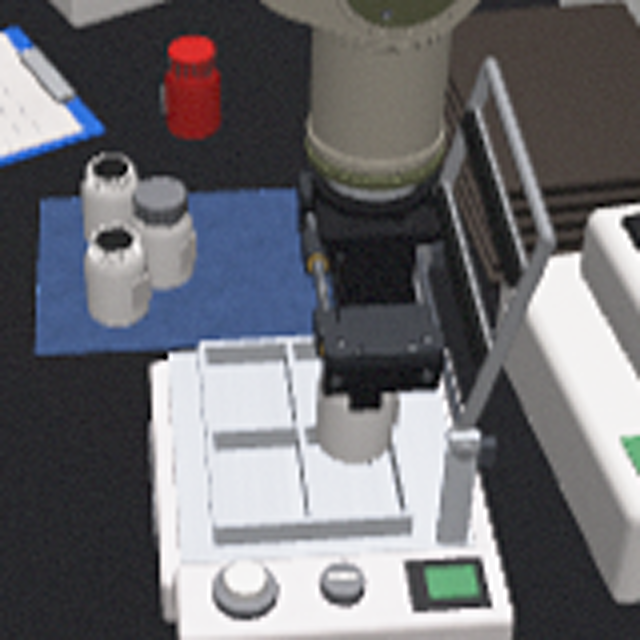

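```bash
python3 -m pendant '[{"translation":[0,0,-2],"angular":[0,0,0],"hand":-1},{"translation":[0,0,-1.7],"angular":[0,0,0],"hand":-1},{"translation":[0,0,-1],"angular":[0,0,0],"hand":-1},{"translation":[0,0,-0.5],"angular":[0,0,0],"hand":-1},{"translation":[0,0,-0.3],"angular":[0,0,0],"hand":-1},{"translation":[0,0,0],"angular":[0,0,0],"hand":-1},{"translation":[0,0,0],"angular":[0,0,0],"hand":-1}]' 25;python3 - <<'E'
from h import *
st()
pic('side','s17',(100,260,200,360),4)
E
```

```text
time: 28.1
ee_pos: [0.5556, -0.0169, 0.1558]
eef_rot: [0.032, 0.706, -0.031, 0.707]
ft_force: [-0.1, -0.7, -1.7]
width: 0.046
t 28.1 p [ 0.5556 -0.0169  0.1558] F [-0.1 -0.7 -1.7] w 0.046
x [ 0.001  0.    -1.   ] y [0.089 0.996 0.   ]
j [-0.38  0.26  0.38  1.78 -0.11  1.12  1.52]
```

View pics/s17.png

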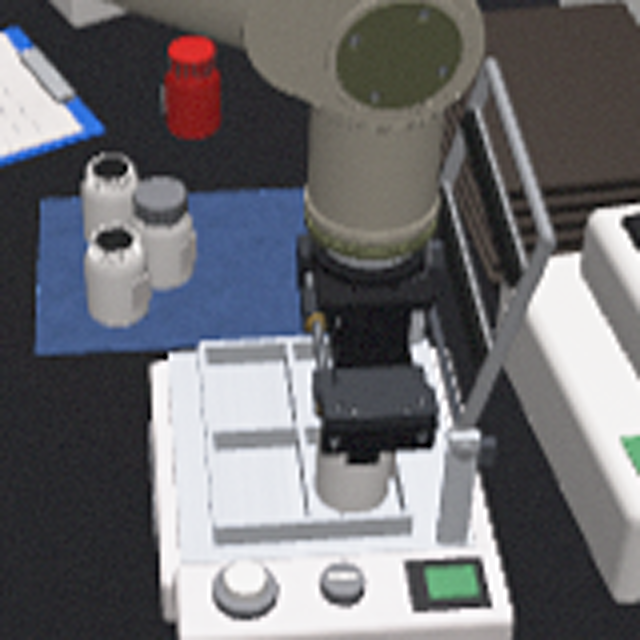

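Centred in cell 4. Set down, release, lift and clear the mat view.

```bash
python3 -m pendant '[{"translation":[0,0,-0.2],"angular":[0,0,0],"hand":-1},{"translation":[0,0,-0.1],"angular":[0,0,0],"hand":-1},{"translation":[0,0,0],"angular":[0,0,0],"hand":-1}]' 25;  python3 -m pendant '[{"translation":[0,0,0],"angular":[0,0,0],"hand":0.6},{"translation":[0,0,0],"angular":[0,0,0],"hand":0.6},{"translation":[0,0,0],"angular":[0,0,0],"hand":0.6},{"translation":[0,0,0],"angular":[0,0,0],"hand":0.6},{"translation":[0,0,2],"angular":[0,0,0],"hand":0.6},{"translation":[0,0,4],"angular":[0,0,0],"hand":0.6},{"translation":[-1.5,0,4],"angular":[0,0,0],"hand":0.6},{"translation":[-3,0,0],"angular":[0,0,0],"hand":0.6},{"translation":[-3,0,0],"angular":[0,0,0],"hand":0.8},{"translation":[0,0,0],"angular":[0,0,0],"hand":0.8}]' 25;python3 - <<'E'
from h import *
st()
pic('side','s18',(100,260,200,360),4)
pic('top','t18',(110,230,140,340),4)
for n in ('waiting1','uncapped1'):
  for c in('side','top'):
    r.camera(c)
    print(n,c,[(np.round(e['point'],1).tolist(),round(e['confidence'],2),atz(c,e['point'],.003)[:2].round(3).tolist()) for e in r.mark_of(c,n)[:7]])
E
```

```text
time: 28.45
ee_pos: [0.5562, -0.0168, 0.1534]
eef_rot: [0.032, 0.706, -0.031, 0.707]
ft_force: [-0.3, 0.6, 6.0]
width: 0.0464
time: 29.45
ee_pos: [0.4779, -0.0172, 0.2524]
eef_rot: [0.032, 0.706, -0.031, 0.706]
ft_force: [0.3, -0.4, 0.6]
width: 0.0763
t 29.45 p [ 0.4779 -0.0172  0.2524] F [ 0.3 -0.4  0.6] w 0.0763
x [-0.     0.001 -1.   ] y [0.089 0.996 0.001]
j [-0.43 -0.01  0.37  1.85  0.    1.31  1.42]
waiting1 side [([179.1, 183.2], 0.82, [0.245, 0.304]), ([220.2, 289.3], 0.76, [0.577, 0.049]), ([166.8, 238.5], 0.56, [0.448, 0.339]), ([131.1, 246.8], 0.52, [0.509, 0.557])]
waiting1 top [([173.0, 121.4], 0.74, [0.507, 0.548]), ([189.0, 182.8], 0.68, [0.455, 0.332]), ([166.3, 392.5], 0.68, [0.549, -0.393]), ([245.5, 185.1], 0.55, [0.261, 0.317])]
uncapped1 side [([174.6, 228.6], 0.82, [0.408, 0.302]), ([159.4, 226.6], 0.55, [0.41, 0.389]), ([319.9, 261.9], 0.26, [0.434, -0.286])]
uncapped1 top [([201.9, 168.1], 0.64, [0.409, 0.381])]
```

View pics/s18.png

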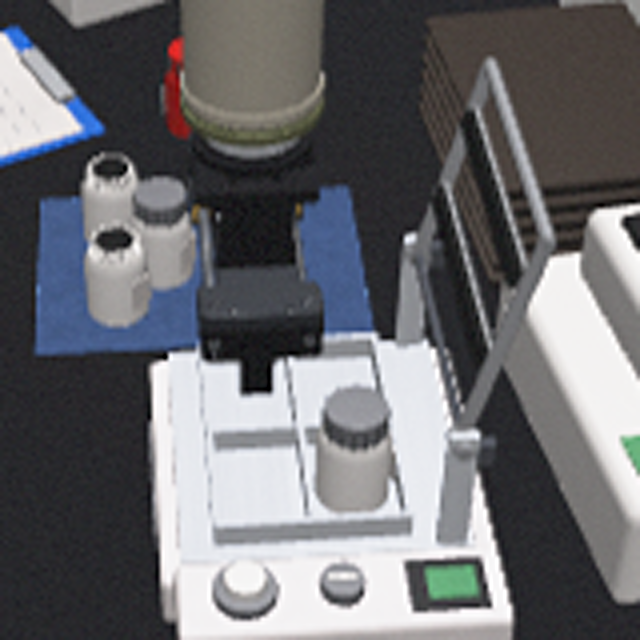

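View pics/t18.png

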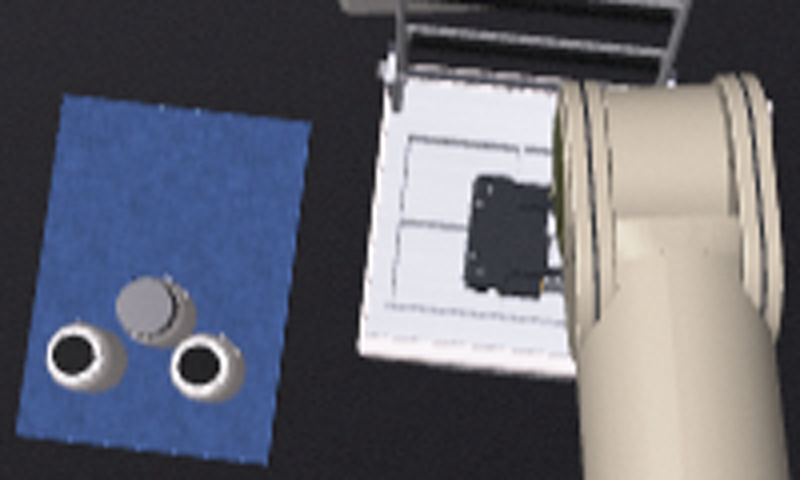

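Run:
```python
from h import *
T=lambda x,y:[110+y/4-.4,140+x/4-.4]
S=lambda x,y:[100+y/4-.4,200+x/4-.4]
for n,s,t,z in [('w',(160,192),(148,305),.093),('uL',(110,165),(74,354),.081),('uR',(117,239),(199,365),.081)]:
    P,g=tri(S(*s),T(*t)); print(n,P.round(3),round(g,3),'top@z',atz('top',T(*t),z).round(3)[:2],'side@z',atz('side',S(*s),z).round(3)[:2])
```

```text
w [0.456 0.335 0.094] 0.002 top@z [0.457 0.335] side@z [0.455 0.336]
uL [0.417 0.396 0.084] 0.0 top@z [0.417 0.396] side@z [0.417 0.399]
uR [0.411 0.295 0.079] 0.002 top@z [0.41  0.294] side@z [0.412 0.292]
```

```bash
python3 -m pendant '[{"translation":[-0.2,3.2,0],"angular":[0,0,-8.2],"hand":0.55},{"translation":[-0.2,3.2,0],"angular":[0,0,-8.2],"hand":0.55},{"translation":[-0.2,3.2,0],"angular":[0,0,-8.2],"hand":0.55},{"translation":[-0.2,3.2,0],"angular":[0,0,-8.2],"hand":0.55},{"translation":[-0.2,3.2,0],"angular":[0,0,-8.2],"hand":0.55},{"translation":[-0.2,3.2,0],"angular":[0,0,-8.2],"hand":0.55},{"translation":[-0.2,3.2,0],"angular":[0,0,-8.2],"hand":0.55},{"translation":[-0.2,3.2,0],"angular":[0,0,-8.2],"hand":0.55},{"translation":[-0.2,3.2,-2],"angular":[0,0,-8.2],"hand":0.55},{"translation":[-0.2,3.2,-2],"angular":[0,0,-8.2],"hand":0.55},{"translation":[-0.2,3.2,-2],"angular":[0,0,-8.2],"hand":0.55},{"translation":[0,0,0],"angular":[0,0,-2],"hand":0.55},{"translation":[0,0,0],"angular":[0,0,0],"hand":0.55}]' 25;python3 - <<'E'
from h import *
st()
pic('side','s19',(80,210,190,320),5)
E
```

```text
time: 31.25
ee_pos: [0.4577, 0.3357, 0.191]
eef_rot: [-0.53, -0.467, 0.531, -0.468]
ft_force: [0.6, -0.8, 0.3]
width: 0.0675
t 31.25 p [0.4577 0.3357 0.191 ] F [ 0.6 -0.8  0.3] w 0.0675
x [-0.001 -0.001 -1.   ] y [ 0.992 -0.126 -0.001]
j [-0.82  0.24  0.12  1.7  -0.03  1.2  -0.82]
```

View pics/s19.png

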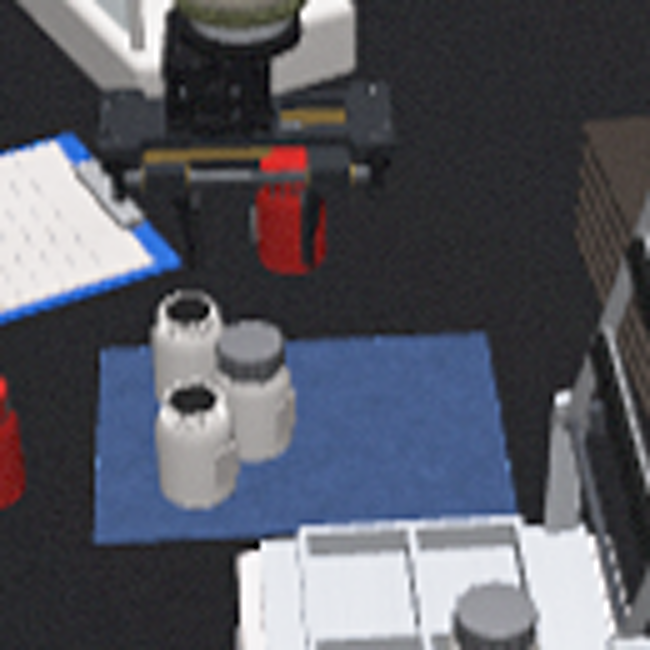

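```bash
python3 -m pendant '[{"translation":[-0.1,0,-3],"angular":[0,0,0],"hand":0.55},{"translation":[0,0,-2.5],"angular":[0,0,0],"hand":0.55},{"translation":[0,0,-1.5],"angular":[0,0,0],"hand":0.55},{"translation":[0,0,-0.5],"angular":[0,0,0],"hand":0.55},{"translation":[0,0,0],"angular":[0,0,0],"hand":0.55}]' 25;python3 - <<'E'
from h import *
st()
pic('side','s20',(80,210,190,320),5)
E
```

```text
time: 31.8
ee_pos: [0.4575, 0.3348, 0.1173]
eef_rot: [-0.531, -0.467, 0.531, -0.467]
ft_force: [0.6, -0.3, 0.4]
width: 0.0676
t 31.8 p [0.4575 0.3348 0.1173] F [ 0.6 -0.3  0.4] w 0.0676
x [ 0. -0. -1.] y [ 0.992 -0.127  0.   ]
j [-0.81  0.31  0.11  1.78 -0.04  1.05 -0.81]
```

View pics/s20.png

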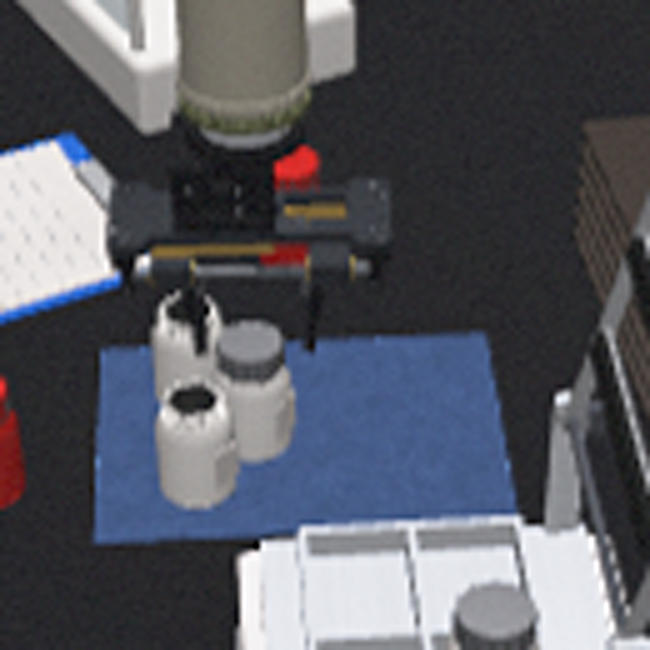

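```bash
python3 -m pendant '[{"translation":[0,0,-1.3],"angular":[0,0,0],"hand":0.55},{"translation":[0,0,-1],"angular":[0,0,0],"hand":0.55},{"translation":[0,0,-0.3],"angular":[0,0,0],"hand":0.55},{"translation":[0,0,0],"angular":[0,0,0],"hand":-1},{"translation":[0,0,0],"angular":[0,0,0],"hand":-1},{"translation":[0,0,0],"angular":[0,0,0],"hand":-1},{"translation":[0,0,0],"angular":[0,0,0],"hand":-1},{"translation":[0,0,0],"angular":[0,0,0],"hand":-1}]' 25;python3 - <<'E'
from h import *
st()
pic('side','s21',(80,210,190,320),5)
E
```

```text
time: 32.65
ee_pos: [0.4572, 0.3354, 0.0914]
eef_rot: [0.531, 0.467, -0.531, 0.467]
ft_force: [-1.8, 0.2, 2.8]
width: 0.0464
t 32.65 p [0.4572 0.3354 0.0914] F [-1.8  0.2  2.8] w 0.0464
x [ 0.  0. -1.] y [ 0.992 -0.127  0.   ]
j [-0.81  0.34  0.11  1.8  -0.04  1.   -0.81]
```

View pics/s21.png

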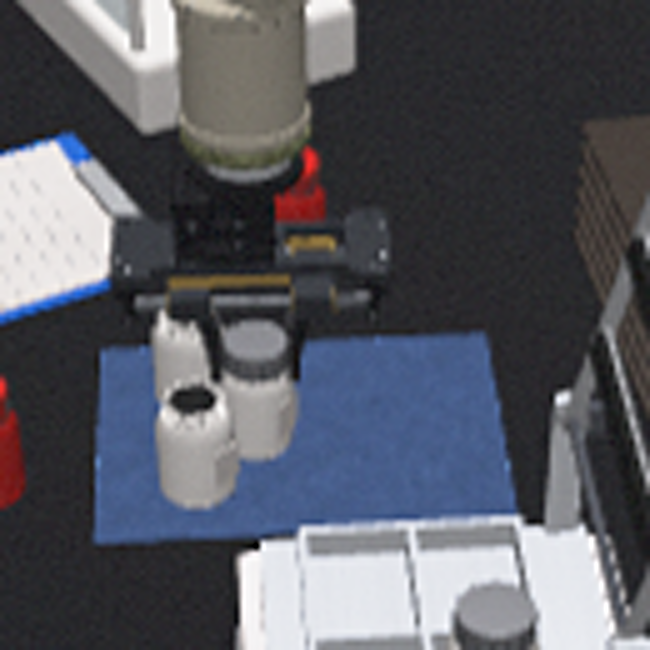

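```bash
python3 -m pendant '[{"translation":[0,0,2],"angular":[0,0,0],"hand":-1},{"translation":[0,0,3.5],"angular":[0,0,0],"hand":-1},{"translation":[0,0,3.5],"angular":[0,0,0],"hand":-1},{"translation":[0,0,3.5],"angular":[0,0,8.4],"hand":-1},{"translation":[0,0,3.5],"angular":[0,0,8.4],"hand":-1},{"translation":[0,-2.5,0],"angular":[0,0,8.4],"hand":-1},{"translation":[0,-2.5,0],"angular":[0,0,8.4],"hand":-1},{"translation":[0,-2.5,0],"angular":[0,0,8.4],"hand":-1},{"translation":[0,-2.5,0],"angular":[0,0,8.4],"hand":-1},{"translation":[1,-2.5,0],"angular":[0,0,8.4],"hand":-1},{"translation":[1,-2.5,0],"angular":[0,0,8.4],"hand":-1},{"translation":[1.5,-2.5,0],"angular":[0,0,8.4],"hand":-1},{"translation":[1.5,-2.5,0],"angular":[0,0,8.4],"hand":-1},{"translation":[2,-2.5,0],"angular":[0,0,8.4],"hand":-1},{"translation":[2,-2.5,0],"angular":[0,0,0],"hand":-1},{"translation":[1.7,-0.6,0],"angular":[0,0,0],"hand":-1},{"translation":[0,0,-2],"angular":[0,0,0],"hand":-1},{"translation":[0,0,0],"angular":[0,0,0],"hand":-1},{"translation":[0,0,0],"angular":[0,0,0],"hand":-1}]' 25;python3 - <<'E'
from h import *
st()
pic('side','s22',(100,260,200,360),4)
E
```

```text
time: 34.6
ee_pos: [0.5637, 0.0792, 0.2308]
eef_rot: [0.03, 0.707, -0.03, 0.706]
ft_force: [0.5, 0.3, -1.8]
width: 0.0464
t 34.6 p [0.5637 0.0792 0.2308] F [ 0.5  0.3 -1.8] w 0.0464
x [-0.001 -0.    -1.   ] y [ 0.085  0.996 -0.   ]
j [-0.42  0.22  0.24  1.65 -0.05  1.28  1.31]
```

View pics/s22.png

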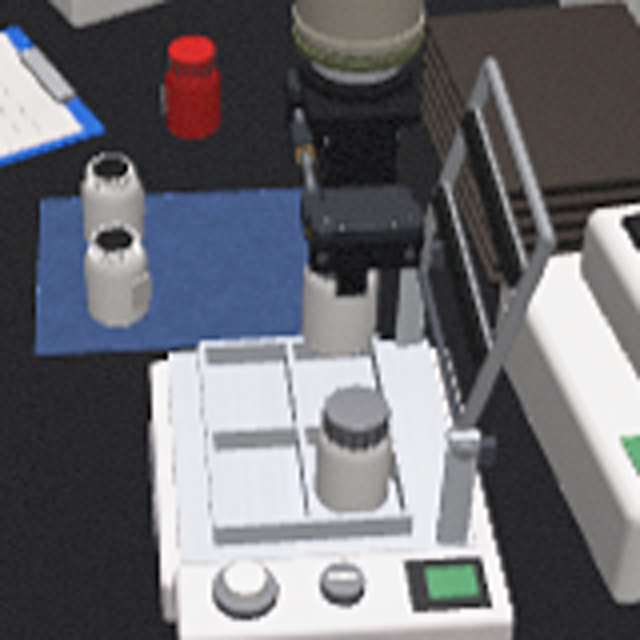

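```bash
python3 -m pendant '[{"translation":[0,0.4,-2.5],"angular":[0,0,0],"hand":-1},{"translation":[0,0,-2.2],"angular":[0,0,0],"hand":-1},{"translation":[0,0,-1.5],"angular":[0,0,0],"hand":-1},{"translation":[0,0,-0.8],"angular":[0,0,0],"hand":-1},{"translation":[0,0,-0.5],"angular":[0,0,0],"hand":-1},{"translation":[0,0,0],"angular":[0,0,0],"hand":-1},{"translation":[0,0,0],"angular":[0,0,0],"hand":-1}]' 25;python3 -m pendant '[{"translation":[0,0,-0.15],"angular":[0,0,0],"hand":-1},{"translation":[0,0,0],"angular":[0,0,0],"hand":-1}]' 25;python3 - <<'E'
from h import *
st()
pic('side','s23',(100,260,200,360),4)
E
```

```text
time: 35.35
ee_pos: [0.5647, 0.0831, 0.1569]
eef_rot: [0.03, 0.706, -0.03, 0.707]
ft_force: [0.1, -0.5, -2.6]
width: 0.0463
time: 35.55
ee_pos: [0.5644, 0.0831, 0.1549]
eef_rot: [0.03, 0.706, -0.03, 0.707]
ft_force: [0.2, -0.8, -2.8]
width: 0.0463
t 35.55 p [0.5644 0.0831 0.1549] F [ 0.2 -0.8 -2.8] w 0.0463
x [ 0.001  0.    -1.   ] y [0.086 0.996 0.   ]
j [-0.42  0.28  0.23  1.74 -0.07  1.13  1.31]
```

View pics/s23.png

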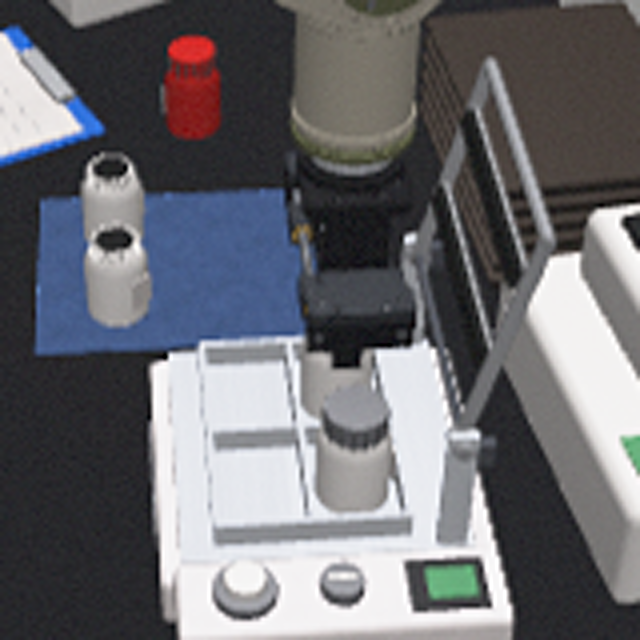

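Down another 1–2 mm, release, lift, retreat over the front.

```bash
python3 -m pendant '[{"translation":[0,0,-0.15],"angular":[0,0,0],"hand":-1},{"translation":[0,0,0],"angular":[0,0,0],"hand":-1}]' 25;  python3 -m pendant '[{"translation":[0,0,0],"angular":[0,0,0],"hand":0.5},{"translation":[0,0,0],"angular":[0,0,0],"hand":0.5},{"translation":[0,0,0],"angular":[0,0,0],"hand":0.5},{"translation":[0,0,0],"angular":[0,0,0],"hand":0.5},{"translation":[0,0,2],"angular":[0,0,0],"hand":0.5},{"translation":[0,0,4],"angular":[0,0,0],"hand":0.5},{"translation":[-1.5,0,4],"angular":[0,0,0],"hand":0.5},{"translation":[-3,-1,4],"angular":[0,0,0],"hand":0.5},{"translation":[-3,-1,4],"angular":[0,0,0],"hand":0.5},{"translation":[0,0,0],"angular":[0,0,0],"hand":0.5},{"translation":[0,0,0],"angular":[0,0,0],"hand":0.5}]' 25;python3 - <<'E'
from h import *
st()
pic('side','s24',(100,260,200,360),4)
pic('top','t24',(110,230,140,440),2.6)
E
```

```text
time: 35.8
ee_pos: [0.565, 0.083, 0.1543]
eef_rot: [0.031, 0.706, -0.03, 0.707]
ft_force: [-1.0, -0.7, 6.6]
width: 0.0464
time: 36.9
ee_pos: [0.4904, 0.0635, 0.3327]
eef_rot: [0.031, 0.706, -0.03, 0.707]
ft_force: [-1.0, -0.4, -0.9]
width: 0.0652
t 36.9 p [0.4904 0.0635 0.3327] F [-1.  -0.4 -0.9] w 0.0652
x [ 0.003  0.001 -1.   ] y [0.085 0.996 0.002]
j [-0.45 -0.    0.23  1.67 -0.    1.47  1.27]
```

View pics/s24.png

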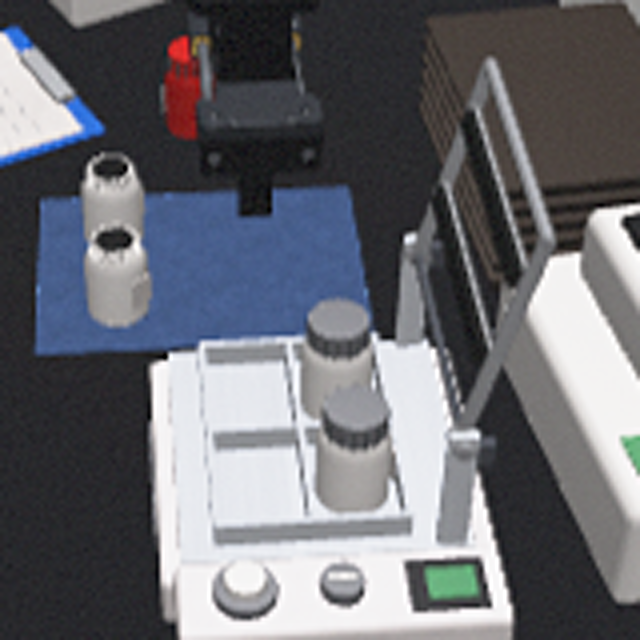

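View pics/t24.png

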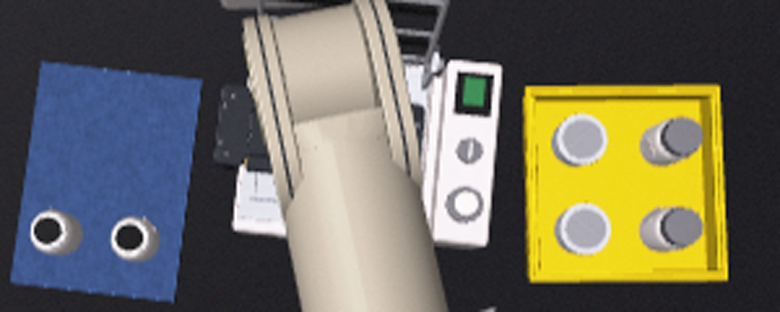

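```bash
python3 -m pendant '[{"translation":[0,0,3.5],"angular":[0,0,-8.2],"hand":-0.35},{"translation":[0,0,3.5],"angular":[0,0,-8.2],"hand":-0.35},{"translation":[0,0,3],"angular":[0,0,-8.2],"hand":-0.35},{"translation":[1.5,-0.4,0],"angular":[0,0,-8.2],"hand":-0.35},{"translation":[1.6,-0.4,0],"angular":[0,0,-8.2],"hand":-0.35},{"translation":[1.6,-0.4,0],"angular":[0,0,-8.2],"hand":-0.35},{"translation":[1.6,-0.4,0],"angular":[0,0,-8.2],"hand":-0.35},{"translation":[1.6,-0.4,0],"angular":[0,0,-8.2],"hand":-0.35},{"translation":[1.6,-0.4,0],"angular":[0,0,-8.2],"hand":-0.35},{"translation":[1.6,-0.4,0],"angular":[0,0,-8.2],"hand":-0.35},{"translation":[1.6,-0.4,0],"angular":[0,0,-8.2],"hand":-0.35},{"translation":[1.6,-0.4,0],"angular":[0,0,0],"hand":-0.35},{"translation":[1.6,-0.4,0],"angular":[0,0,0],"hand":-0.35},{"translation":[1.6,-0.1,0],"angular":[0,0,0],"hand":-0.35},{"translation":[0,0,0],"angular":[0,0,0],"hand":-0.35},{"translation":[0,0,0],"angular":[0,0,0],"hand":-0.35}]' 15;python3 - <<'E'
from h import *
st()
pic('side','s25',(60,260,180,380),4)
pic('top','t25',(80,230,140,340),4)
for p in ((338,318),(357,402)): print(atz('side',[100+p[1]/4-.4,200+p[0]/4-.4],.156))
E
```

```text
time: 38.6
ee_pos: [0.6656, 0.0226, 0.4296]
eef_rot: [-0.521, -0.478, 0.523, -0.477]
ft_force: [-0.3, -0.3, 1.0]
width: 0.0282
t 38.6 p [0.6656 0.0226 0.4296] F [-0.3 -0.3  1. ] w 0.0282
x [-0.003 -0.001 -1.   ] y [ 0.996 -0.089 -0.003]
j [-0.34  0.43  0.39  0.99 -0.16  1.75 -0.1 ]
[0.56057638 0.0782884  0.156     ]
[ 0.55608428 -0.01227263  0.156     ]
```

View pics/s25.png

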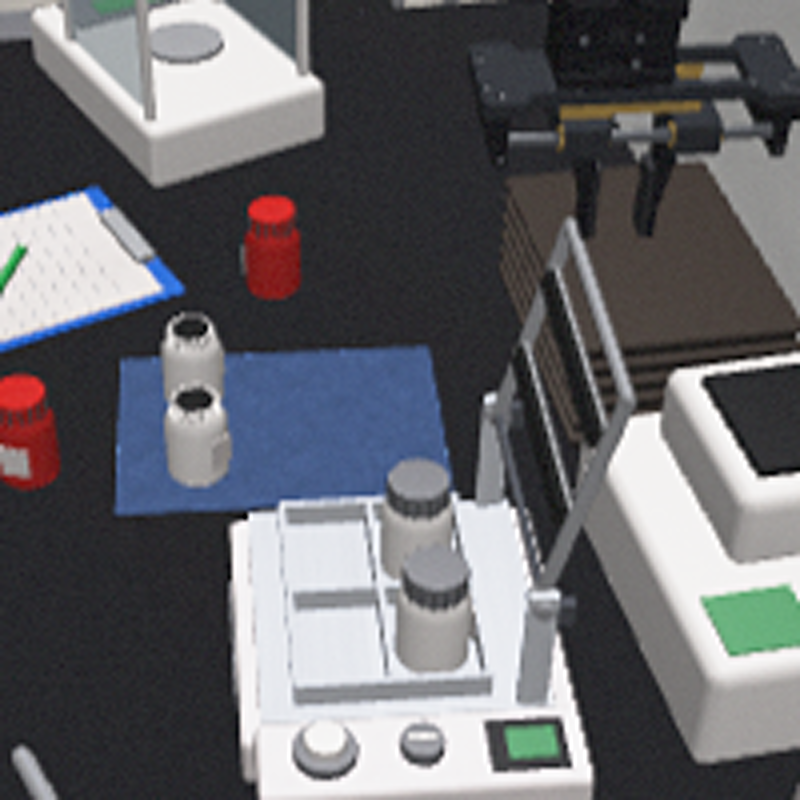

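View pics/t25.png

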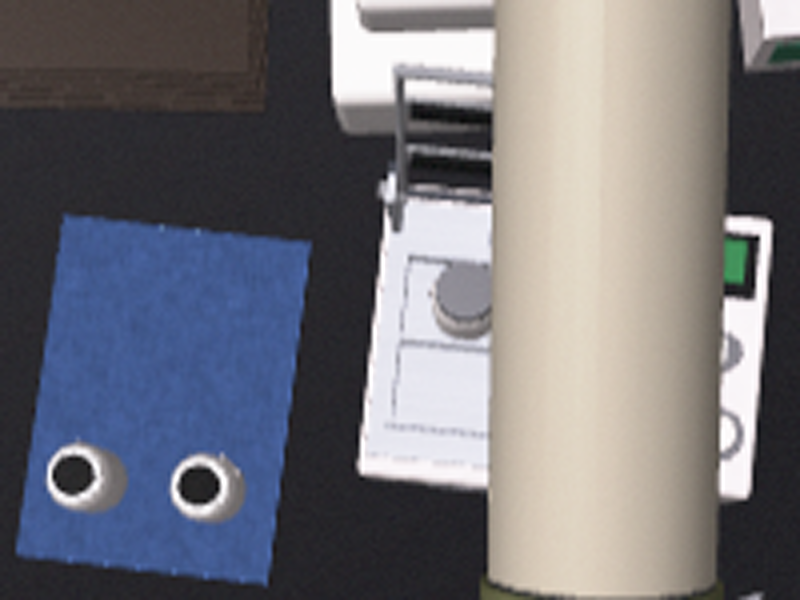

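```bash
python3 -m pendant '[{"translation":[0,0,-2.5],"angular":[0,0,0],"hand":-0.35},{"translation":[0,0,-2.5],"angular":[0,0,0],"hand":-0.35},{"translation":[0,0,-1],"angular":[0,0,0],"hand":-0.35},{"translation":[0,0,0],"angular":[0,0,0],"hand":-0.35}]' 15;python3 - <<'E'
from h import *
st()
pic('side','s26',(60,190,270,400),6)
E
```

```text
time: 39.1
ee_pos: [0.6646, 0.0228, 0.3706]
eef_rot: [-0.521, -0.478, 0.522, -0.477]
ft_force: [-0.9, -0.1, 0.2]
width: 0.0286
t 39.1 p [0.6646 0.0228 0.3706] F [-0.9 -0.1  0.2] w 0.0286
x [-0.002  0.    -1.   ] y [ 0.996 -0.088 -0.002]
j [-0.36  0.41  0.38  1.14 -0.15  1.62 -0.1 ]
```

View pics/s26.png

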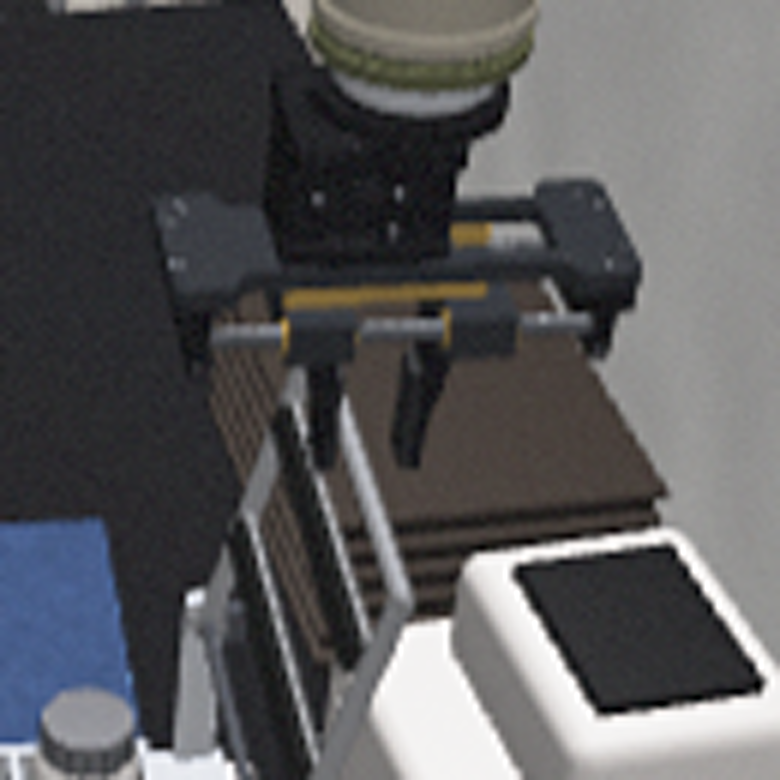

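Run:
```python
from h import *
h=np.array([.6243,.0255,.168]);u=np.array([.996,-.09,0]);v=np.array([.09,.996,0])
for th in (1.7,1.75,1.8):
    b=h-.175*np.cos(th)*u+np.array([0,0,.175*np.sin(th)])
    for y in(-.098,0,.098):
        p=proj('side',b+v*y); print(th,b.round(4),y,[round((p[1]-270)*6+3),round((p[0]-60)*6+3)])
s=r.read_state(); q=R.from_quat(s['eef_rot']).as_matrix()
for w in(-.0143,.0143):
    p=proj('side',s['ee_pos']+q[:,0]*.025+q[:,1]*w); print('tip',[round((p[1]-270)*6+3),round((p[0]-60)*6+3)])
```

```text
1.7 [0.6468 0.0235 0.3415] -0.098 [362, 604]
1.7 [0.6468 0.0235 0.3415] 0 [320, 463]
1.7 [0.6468 0.0235 0.3415] 0.098 [283, 339]
1.75 [0.6554 0.0227 0.3402] -0.098 [383, 606]
1.75 [0.6554 0.0227 0.3402] 0 [339, 465]
1.75 [0.6554 0.0227 0.3402] 0.098 [302, 341]
1.8 [0.6639 0.0219 0.3384] -0.098 [403, 608]
1.8 [0.6639 0.0219 0.3384] 0 [358, 467]
1.8 [0.6639 0.0219 0.3384] 0.098 [319, 343]
tip [330, 452]
tip [395, 449]
```

```bash
python3 -m pendant '[{"translation":[0,0,-1],"angular":[0,0,0],"hand":-0.35},{"translation":[0,0,-1],"angular":[0,0,0],"hand":-0.35},{"translation":[0,0,-0.4],"angular":[0,0,0],"hand":-0.35},{"translation":[0,0,0],"angular":[0,0,0],"hand":-0.35}]' 15;python3 -m pendant '[{"translation":[0,0,0],"angular":[0,0,0],"hand":-1},{"translation":[0,0,0],"angular":[0,0,0],"hand":-1},{"translation":[0,0,0],"angular":[0,0,0],"hand":-1},{"translation":[0,0,0],"angular":[0,0,0],"hand":-1}]' 15;python3 - <<'E'
from h import *
st()
pic('side','s27',(60,190,270,400),6)
E
```

```text
time: 39.55
ee_pos: [0.6651, 0.0225, 0.3467]
eef_rot: [-0.521, -0.478, 0.522, -0.477]
ft_force: [-0.2, -0.2, 1.1]
width: 0.0286
time: 39.95
ee_pos: [0.6643, 0.0225, 0.3478]
eef_rot: [-0.521, -0.478, 0.522, -0.477]
ft_force: [-9.6, 0.4, 3.1]
width: 0.0092
t 39.95 p [0.6643 0.0225 0.3478] F [-9.6  0.4  3.1] w 0.0092
x [-0.003  0.    -1.   ] y [ 0.996 -0.089 -0.003]
j [-0.36  0.41  0.38  1.18 -0.15  1.58 -0.1 ]
```

View pics/s27.png

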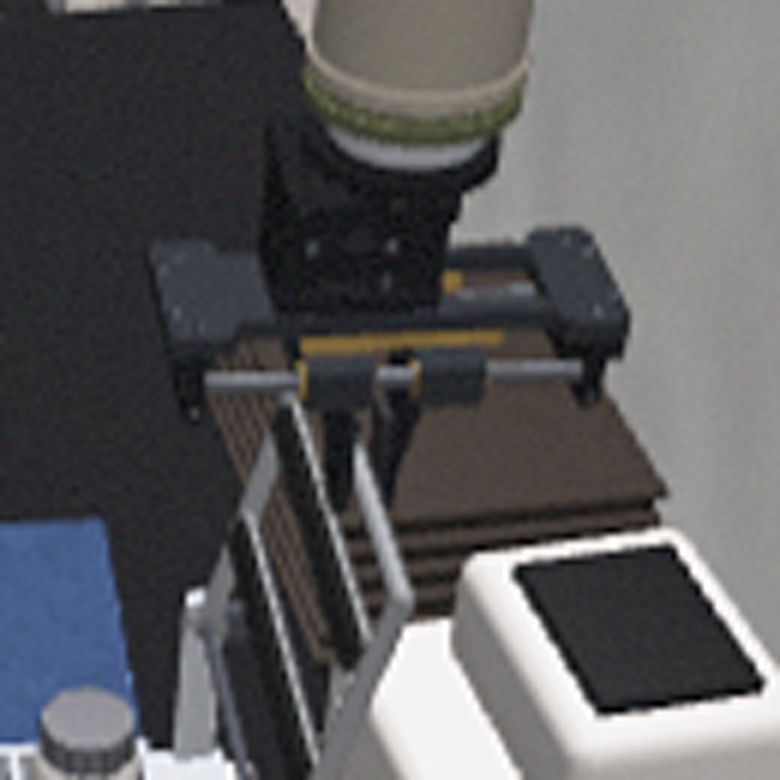

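```bash
python3 - <<'E'
import numpy as np
c=np.cos;s=np.sin
th=np.linspace(1.8,0,21)
p=np.array([[.175*(1-c(t))*.996,-.175*(1-c(t))*.09,.175*s(t)] for t in th])*100
for t,d in zip(th[1:],np.diff(p,axis=0).round(2).tolist()): print(round(t,2),d)
E
python3 -m pendant '[{"translation":[-1.3,0.12,0.2],"angular":[0,0,0],"hand":-1},{"translation":[-1.57,0.14,0.2],"angular":[0,0,0],"hand":-1},{"translation":[-1.56,0.14,0],"angular":[0,0,0],"hand":-1},{"translation":[-1.56,0.14,-0.1],"angular":[0,0,0],"hand":-1},{"translation":[0,0,0],"angular":[0,0,0],"hand":-1}]' 15
```

```text
1.71 [-1.54, 0.14, 0.29]
1.62 [-1.56, 0.14, 0.15]
1.53 [-1.57, 0.14, 0.01]
1.44 [-1.56, 0.14, -0.13]
1.35 [-1.54, 0.14, -0.28]
1.26 [-1.51, 0.14, -0.41]
1.17 [-1.47, 0.13, -0.55]
1.08 [-1.41, 0.13, -0.68]
0.99 [-1.35, 0.12, -0.8]
0.9 [-1.27, 0.11, -0.92]
0.81 [-1.18, 0.11, -1.03]
0.72 [-1.09, 0.1, -1.14]
0.63 [-0.98, 0.09, -1.23]
0.54 [-0.87, 0.08, -1.31]
0.45 [-0.74, 0.07, -1.39]
0.36 [-0.62, 0.06, -1.45]
0.27 [-0.49, 0.04, -1.5]
0.18 [-0.35, 0.03, -1.53]
0.09 [-0.21, 0.02, -1.56]
0.0 [-0.07, 0.01, -1.57]
time: 40.5
ee_pos: [0.6045, 0.0277, 0.3512]
eef_rot: [0.522, 0.477, -0.521, 0.477]
ft_force: [-0.9, -1.8, 2.6]
width: 0.0091
```

```bash
python3 -m pendant '[{"translation":[-1.54,0.14,-0.28],"angular":[0,0,0],"hand":-1},{"translation":[-1.51,0.14,-0.41],"angular":[0,0,0],"hand":-1},{"translation":[-1.47,0.13,-0.55],"angular":[0,0,0],"hand":-1},{"translation":[-1.41,0.13,-0.68],"angular":[0,0,0],"hand":-1},{"translation":[-1.35,0.12,-0.8],"angular":[0,0,0],"hand":-1},{"translation":[-1.27,0.11,-0.92],"angular":[0,0,0],"hand":-1},{"translation":[-1.18,0.11,-1.03],"angular":[0,0,0],"hand":-1},{"translation":[-1.09,0.1,-1.14],"angular":[0,0,0],"hand":-1},{"translation":[0,0,0],"angular":[0,0,0],"hand":-1},{"translation":[0,0,0],"angular":[0,0,0],"hand":-1}]' 15
python3 - <<'E'
from h import *
st()
pic('side','s28',(100,260,200,360),4)
E
```

```text
time: 41.5
ee_pos: [0.4964, 0.0368, 0.2925]
eef_rot: [-0.521, -0.477, 0.523, -0.477]
ft_force: [-8.5, -3.2, 5.2]
width: 0.0094
t 41.5 p [0.4964 0.0368 0.2925] F [-8.5 -3.2  5.2] w 0.0094
x [-0.003 -0.001 -1.   ] y [ 0.996 -0.09  -0.003]
j [-0.49  0.02  0.33  1.73 -0.01  1.39 -0.25]
```

View pics/s28.png

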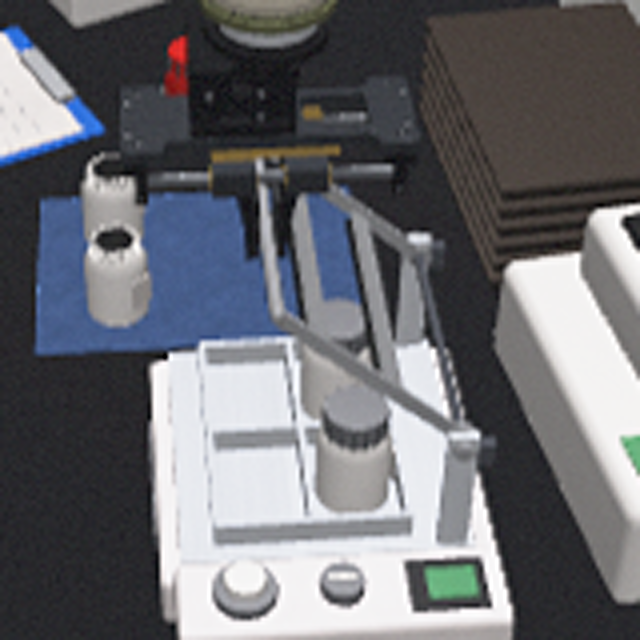

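```bash
python3 -m pendant '[{"translation":[-1.1,0.09,-1.23],"angular":[0,0,0],"hand":-1},{"translation":[-0.9,0.08,-1.31],"angular":[0,0,0],"hand":-1},{"translation":[-0.74,0.07,-1.39],"angular":[0,0,0],"hand":-1},{"translation":[-0.62,0.06,-1.45],"angular":[0,0,0],"hand":-1},{"translation":[-0.49,0.04,-1.5],"angular":[0,0,0],"hand":-1},{"translation":[-0.35,0.03,-1.53],"angular":[0,0,0],"hand":-1},{"translation":[0,0,0],"angular":[0,0,0],"hand":-1},{"translation":[0,0,0],"angular":[0,0,0],"hand":-1}]' 15
python3 - <<'E'
from h import *
st()
E
```

```text
time: 42.35
ee_pos: [0.4541, 0.0405, 0.2078]
eef_rot: [-0.52, -0.478, 0.523, -0.476]
ft_force: [-10.2, -2.9, -0.3]
width: 0.0087
t 42.35 p [0.4541 0.0405 0.2078] F [-10.2  -2.9  -0.3] w 0.0087
x [-0.005 -0.001 -1.   ] y [ 0.996 -0.09  -0.004]
j [-0.5  -0.02  0.31  1.95  0.01  1.22 -0.28]
```

```bash
python3 -m pendant '[{"translation":[-0.35,0.02,-1.3],"angular":[0,0,0],"hand":-1},{"translation":[-0.2,0.02,-1.0],"angular":[0,0,0],"hand":-1},{"translation":[0,0,-0.6],"angular":[0,0,0],"hand":-1},{"translation":[0,0,0],"angular":[0,0,0],"hand":-1},{"translation":[0,0,0],"angular":[0,0,0],"hand":-1}]' 15
python3 - <<'E'
from h import *
st()
pic('side','s29',(100,260,200,360),4)
E
```

```text
time: 42.85
ee_pos: [0.4504, 0.0411, 0.1796]
eef_rot: [-0.522, -0.477, 0.522, -0.477]
ft_force: [-0.1, -5.4, -2.2]
width: 0.009
t 42.85 p [0.4504 0.0411 0.1796] F [-0.1 -5.4 -2.2] w 0.009
x [ 0.    -0.001 -1.   ] y [ 0.996 -0.09   0.001]
j [-0.5  -0.01  0.3   2.    0.    1.15 -0.28]
```

View pics/s29.png

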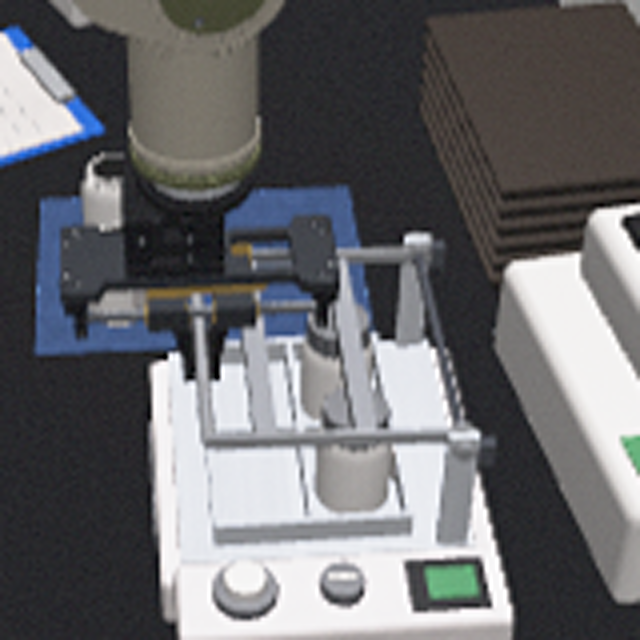

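Nearly level; go down until the force reacts.

```bash
python3 -m pendant '[{"translation":[0,0,-0.2],"angular":[0,0,0],"hand":-1},{"translation":[0,0,0],"angular":[0,0,0],"hand":-1},{"translation":[0,0,0],"angular":[0,0,0],"hand":-1}]' 15;python3 -m pendant '[{"translation":[0,0,-0.2],"angular":[0,0,0],"hand":-1},{"translation":[0,0,0],"angular":[0,0,0],"hand":-1},{"translation":[0,0,0],"angular":[0,0,0],"hand":-1}]' 15
```

```text
time: 43.2
ee_pos: [0.4503, 0.0411, 0.1776]
eef_rot: [-0.522, -0.477, 0.522, -0.477]
ft_force: [-0.8, -5.4, -1.1]
width: 0.0093
time: 43.5
ee_pos: [0.4503, 0.0412, 0.1756]
eef_rot: [-0.522, -0.477, 0.522, -0.477]
ft_force: [-0.8, -6.1, -1.2]
width: 0.0091
```

```bash
python3 -m pendant '[{"translation":[0,0,-0.2],"angular":[0,0,0],"hand":-1},{"translation":[0,0,0],"angular":[0,0,0],"hand":-1},{"translation":[0,0,0],"angular":[0,0,0],"hand":-1}]' 15;python3 -m pendant '[{"translation":[0,0,-0.15],"angular":[0,0,0],"hand":-1},{"translation":[0,0,0],"angular":[0,0,0],"hand":-1},{"translation":[0,0,0],"angular":[0,0,0],"hand":-1}]' 15
```

```text
time: 43.8
ee_pos: [0.4502, 0.0412, 0.1736]
eef_rot: [-0.522, -0.477, 0.522, -0.477]
ft_force: [-0.1, -5.0, -1.7]
width: 0.009
time: 44.1
ee_pos: [0.4502, 0.0412, 0.1721]
eef_rot: [-0.522, -0.477, 0.522, -0.477]
ft_force: [-1.1, -5.6, -1.8]
width: 0.009
```

```bash
python3 -m pendant '[{"translation":[0,0,0],"angular":[0,0,0],"hand":-0.8},{"translation":[0,0,0],"angular":[0,0,0],"hand":-0.6},{"translation":[0,0,0],"angular":[0,0,0],"hand":-0.4},{"translation":[0,0,0],"angular":[0,0,0],"hand":-0.4}]' 15
python3 - <<'E'
from h import *
st()
pic('side','s30',(130,260,210,350),5)
E
```

```text
time: 44.5
ee_pos: [0.4502, 0.0424, 0.1722]
eef_rot: [0.522, 0.477, -0.521, 0.477]
ft_force: [0.3, -0.4, 0.0]
width: 0.0229
t 44.5 p [0.4502 0.0424 0.1722] F [ 0.3 -0.4  0. ] w 0.0229
x [ 0.001  0.001 -1.   ] y [ 0.996 -0.088  0.001]
j [-0.5  -0.    0.3   2.01 -0.    1.13 -0.28]
```

View pics/s30.png

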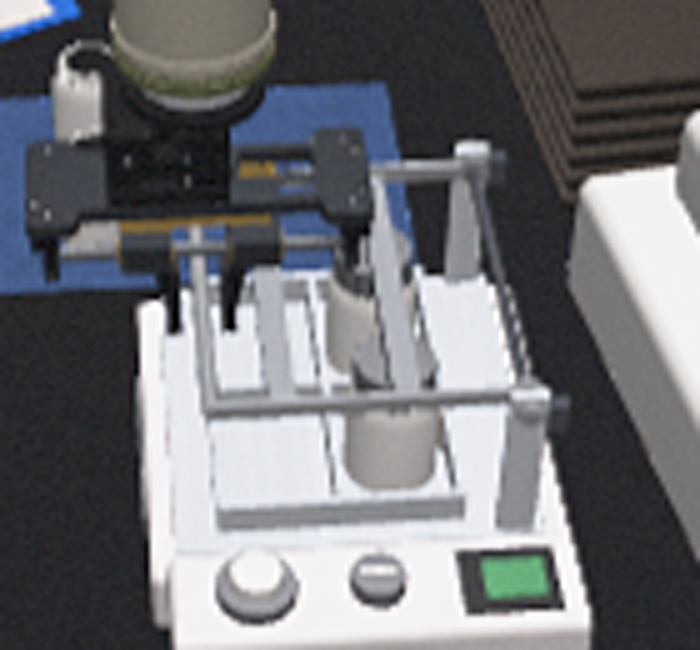

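```bash
python3 -m pendant '[{"translation":[0,0,1],"angular":[0,0,0],"hand":-0.4},{"translation":[0,0,2.5],"angular":[0,0,0],"hand":-0.4},{"translation":[0,0,3],"angular":[0,0,0],"hand":-0.4},{"translation":[0,0,2.5],"angular":[0,0,0],"hand":-1},{"translation":[0,0,0],"angular":[0,0,0],"hand":-1},{"translation":[0,0,0],"angular":[0,0,0],"hand":-1},{"translation":[0,0,0],"angular":[0,0,0],"hand":-1}]' 15
python3 - <<'E'
from h import *
st()
pic('side','s31',(150,270,220,340),6)
pic('top','t31',(110,220,230,340),6)
T=lambda x,y:[110+y/5-.4,210+x/5-.4]
S=lambda x,y:[130+y/5-.4,210+x/5-.4]
P,g=tri(S(257,568),T(543,393)); print(P,g)
for z in(.092,.1,.11):print(z,atz('top',T(543,393),z),atz('side',S(257,568),z))
E
```

```text
time: 45.25
ee_pos: [0.4494, 0.0418, 0.2613]
eef_rot: [-0.521, -0.477, 0.522, -0.477]
ft_force: [0.8, 0.8, -0.7]
width: 0.0036
t 45.25 p [0.4494 0.0418 0.2613] F [ 0.8  0.8 -0.7] w 0.0036
x [-0.001 -0.    -1.   ] y [ 0.996 -0.089 -0.001]
j [-0.5  -0.08  0.3   1.89  0.02  1.33 -0.3 ]
[ 0.45776205 -0.11947388  0.11075851] 0.0009382198884341685
0.092 [ 0.45903615 -0.12240755  0.092     ] [ 0.46069968 -0.10407063  0.092     ]
0.1 [ 0.45829201 -0.1211455   0.1       ] [ 0.45964839 -0.11063133  0.1       ]
0.11 [ 0.45736184 -0.11956793  0.11      ] [ 0.45833427 -0.1188322   0.11      ]
```

View pics/s31.png

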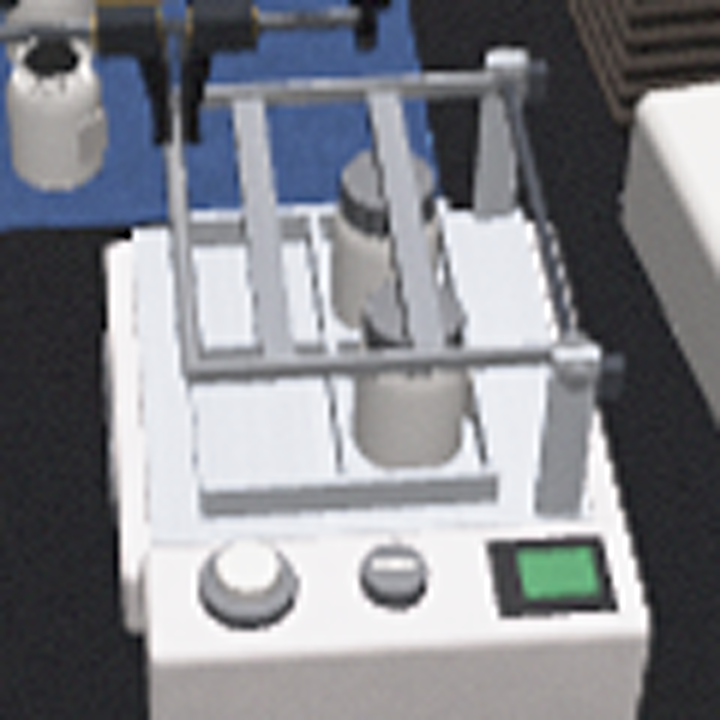

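View pics/t31.png

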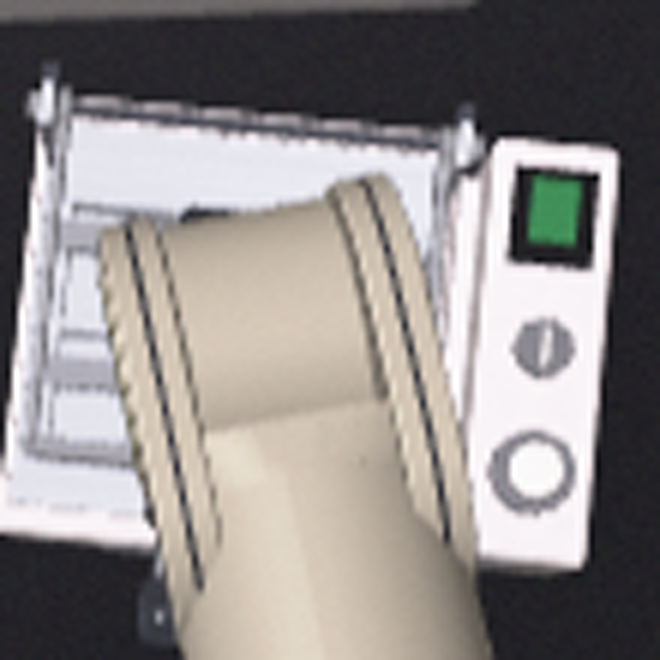

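```bash
python3 -m pendant '[{"translation":[0.2,-3.5,0],"angular":[0,0,0],"hand":-1},{"translation":[0.2,-4,0],"angular":[0,0,0],"hand":-1},{"translation":[0.2,-4,0],"angular":[0,0,0],"hand":-1},{"translation":[0.2,-3,0],"angular":[0,0,0],"hand":-1},{"translation":[0,-1.7,-2],"angular":[0,0,0],"hand":-1},{"translation":[0,0,-4],"angular":[0,0,0],"hand":-1},{"translation":[0,0,-3],"angular":[0,0,0],"hand":-1},{"translation":[0,0,-1.5],"angular":[0,0,0],"hand":-1},{"translation":[0,0,0],"angular":[0,0,0],"hand":-1},{"translation":[0,0,0],"angular":[0,0,0],"hand":-1}]' 15
python3 - <<'E'
from h import *
st()
pic('side','s32',(150,270,220,340),6)
E
```

```text
time: 46.35
ee_pos: [0.4578, -0.1203, 0.1571]
eef_rot: [-0.522, -0.477, 0.522, -0.477]
ft_force: [0.9, 0.2, 0.5]
width: 0.0006
t 46.35 p [ 0.4578 -0.1203  0.1571] F [0.9 0.2 0.5] w 0.0006
x [-0. -0. -1.] y [ 0.996 -0.089 -0.   ]
j [-0.33  0.06  0.51  1.99 -0.03  1.1   0.11]
```

View pics/s32.png

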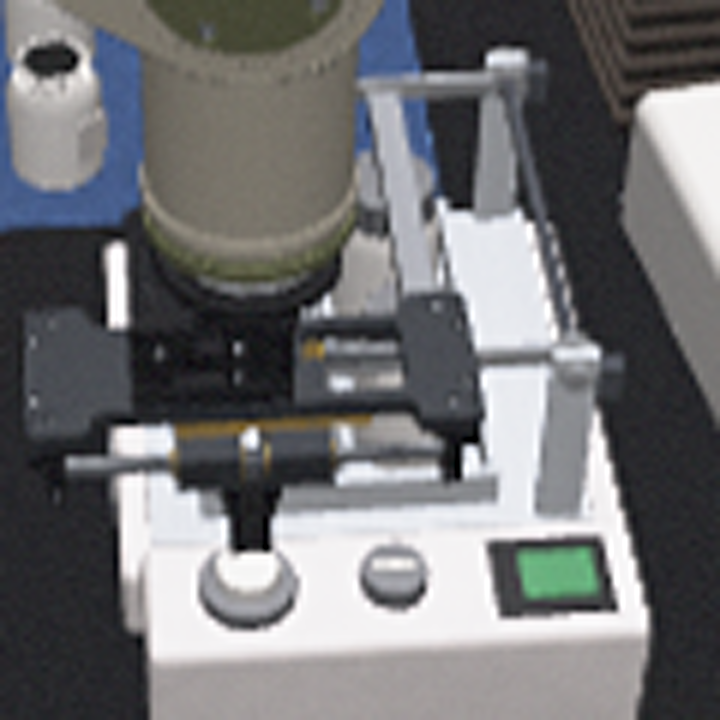

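Fingertips right above the button. Press step by step.

```bash
python3 -m pendant '[{"translation":[0,0,-1.2],"angular":[0,0,0],"hand":-1},{"translation":[0,0,-0.8],"angular":[0,0,0],"hand":-1},{"translation":[0,0,0],"angular":[0,0,0],"hand":-1}]' 15;python3 -m pendant '[{"translation":[0,0,-0.3],"angular":[0,0,0],"hand":-1},{"translation":[0,0,0],"angular":[0,0,0],"hand":-1}]' 15;python3 -m pendant '[{"translation":[0,0,-0.3],"angular":[0,0,0],"hand":-1},{"translation":[0,0,0],"angular":[0,0,0],"hand":-1}]' 15
```

```text
time: 46.7
ee_pos: [0.4579, -0.1201, 0.1362]
eef_rot: [0.522, 0.477, -0.522, 0.477]
ft_force: [0.9, 0.8, 3.0]
width: 0.0003
time: 46.9
ee_pos: [0.4579, -0.1201, 0.1339]
eef_rot: [0.522, 0.477, -0.522, 0.477]
ft_force: [-0.4, 2.3, 5.5]
width: 0.0002
time: 47.1
ee_pos: [0.4581, -0.1202, 0.133]
eef_rot: [0.522, 0.477, -0.521, 0.477]
ft_force: [-11.6, 3.5, 30.2]
width: 0.0006
```

```bash
python3 -m pendant '[{"translation":[0,0,1],"angular":[0,0,0],"hand":-1},{"translation":[0,0,3],"angular":[0,0,0],"hand":-1},{"translation":[0,0,4],"angular":[0,0,0],"hand":-1},{"translation":[0,0,4],"angular":[0,0,0],"hand":-1},{"translation":[-1,-4,1],"angular":[0,0,0],"hand":-1},{"translation":[-1,-4,0],"angular":[0,0,0],"hand":-1},{"translation":[-1,-4,0],"angular":[0,0,0],"hand":-1},{"translation":[0,0,0],"angular":[0,0,0],"hand":-1},{"translation":[0,0,0],"angular":[0,0,0],"hand":-1},{"translation":[0,0,0],"angular":[0,0,0],"hand":-1},{"translation":[0,0,0],"angular":[0,0,0],"hand":-1}]' 15
python3 - <<'E'
from h import *
st()
pic('side','s33',(120,384,180,400),2.2)
pic('top','t33',(110,230,140,440),2.6)
E
```

```text
time: 48.2
ee_pos: [0.4281, -0.2391, 0.2607]
eef_rot: [-0.521, -0.478, 0.521, -0.478]
ft_force: [0.5, 0.8, 0.4]
width: 0.0006
t 48.2 p [ 0.4281 -0.2391  0.2607] F [0.5 0.8 0.4] w 0.0006
x [-0.  0. -1.] y [ 0.996 -0.087 -0.   ]
j [-0.22  0.    0.65  1.82 -0.    1.33  0.34]
```

View pics/s33.png

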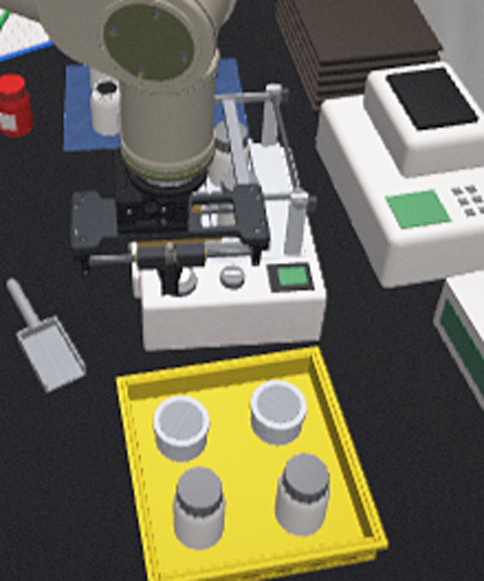

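View pics/t33.png

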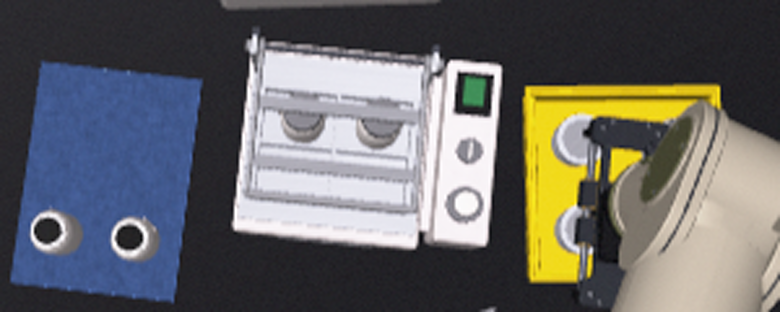

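Everything is in its place: the frame is shut, two bottles stand under it, two stand in the crate, and the robot is clear.

```bash
python3 -c "
from bench import r
print(r.close_job())"
```

```text
the job is handed in; nothing more can be done
None
```

The job is done and handed in at about 48 s of robot time; no verdict was reported.

**What I did**
- I gripped the frame's front bar and swung it open until it rested on its stop by itself.
- I moved both shaken bottles from the left cells to the two free places in the crate.
- I stood both capped bottles from the mat in the two rear cells. The second one was knocked about 4 cm aside while I worked, so I measured it again and picked it up with the jaws turned to miss the uncapped bottles.
- I lowered the frame while holding it all the way, then pressed the button.

**What the last checks showed**
- **Bottles:** in the last pictures, both shaken bottles stand upright in the crate and both capped bottles stand upright under the frame.
- **Uncapped bottles and tins:** they look to be where they were at the start. The last top view half hides the tins, but the side view shows both.
- **Frame:** I felt no contact force when lowering it the last few millimetres. The picture after release shows it back where it was when shut at the start, but I did not measure its angle.
- **Button:** it met a hard stop at about 30 N after the soft spring part of its travel, about 3 mm below the first reading that showed contact. I take that as fully pressed. The robot then moved off it and touched nothing; the last pictures show the button but do not let me measure its travel.

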